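# Prop open the hood of a bench dryer

### The job

Air the dishes in the small bench dryer: first take the specimen jar off its hood and stand it upright on the bare worktop. Then lift the hood by its bar all the way to its stop, swing the prop rod up from inside by its ball, and ease the hood down until the rod's tip sits in the socket under the hood and the hood rests on it. Leave the two dishes in the dryer and the other things on the bench where they are.

Things in the scene. Friction and masses are not known exactly. Their poses are not given: they have to be found in the camera images.
- dryer: Bench dryer, a low grey box 210 x 240 mm (x, y) and 88 mm high, fixed on the left half of the worktop, yawed 0.5 to 0.95 rad; origin: centre of its underside. Own axes: -x front, +x rear (hinge side), z up. 6 mm walls (inner faces at y = +-114 mm and x = -87 mm) rise to z = 88 mm round a deck at z = 42 mm.
- hood (a joint): Hood angle, rad: 0 closed (level), grows as the front edge rises; stop at 1.15. White flat plate 190 x 246 x 6 mm, hinged along the rear of the dryer (axis parallel to the dryer's y). About 0.5 kg; its stiff hinge holds it by itself above about 1.05; let go lower, it sinks shut in a few seconds. Rests on the prop at 0.87.
- hood_hinge (a point): Middle of the hood's hinge axis: in the dryer's axes x = +100, y = 0, z = 100 mm. Fixed.
- hood_bar (a point): Middle of the hood's grip bar: round steel, 10 mm thick, 160 mm clear length parallel to the dryer's y between two arms, 238 mm from the hinge axis and 48 mm out from the plate's front edge, in the plane of the plate; at height 100 mm when closed. The bar turns between the fingers as the hood swings.
- prop (a joint): Angle of the prop rod, rad: 0 lying level under the hood, tip to the rear; grows as the tip swings up and towards the front (90 degrees is straight up; ends at 1.9). A stiff pivot (1 N at the ball) holds it where it is left. Its tip seats in the socket at 1.115, with the hood at 0.87; the socket's funnel takes it within about 0.07 rad. Starts near 0.
- prop_pivot (a point): Pivot of the prop rod, in the dryer's axes x = -70, y = +55, z = 76 mm, in a clevis 16 x 18 mm on the deck; axis parallel to the dryer's y. Fixed.
- prop_ball (a point): Centre of the black ball (22 mm diameter) on the prop rod, 90 mm from its pivot, by which to swing it; the ball turns, and may roll some mm, between the fingers. The rod is 10 mm thick. The raised hood overhangs it, so it is to be reached with the tool tilted 25 to 45 degrees, from the dryer's front.
- prop_tip (a point): Centre of the round tip (12 mm diameter) of the prop rod, 146 mm from its pivot.
- socket (a point): Point on the underside of the hood where the tip's centre lies when seated: 150 mm from the hinge axis, at the dryer's y = +55 mm, 12 mm below the plate's middle. The socket is a steel channel: two lips sloping at 45 degrees, 30 mm wide along y, mouth about 28 mm across, 10 mm deep.
- jar: Specimen jar with screw lid, upright and round, 56 mm diameter up to 62 mm, lid 52 mm, 78 mm high, about 0.14 kg; origin: centre of its underside. Starts standing on the closed hood (top face z = 103 mm). On its way mind the fixed microscope to the right of the dryer: up to 0.36 m high, at x over 0.48 m, y from -0.10 to 0.13 m.
- dish_rear: Flat round dish 90 mm diameter, 15 mm high, on the deck at the dryer's y = -60 mm, towards the rear; leave it. Origin: centre of its underside.
- dish_front: Flat round dish 90 mm diameter, 15 mm high, on the deck in front of the other; leave it. Origin: centre of its underside.
- bottle: White sample bottle 58 mm diameter, 125 mm high, standing close in front of the hood's bar, to the left or right of its middle; leave it. Origin: centre of its underside.
- wash: White wash bottle 66 mm thick, 109 mm with its spout, 205 mm high, standing beside the dryer's +y side; leave it. Origin: under its middle.
- timer: Flat white timer 64 x 68 x 18 mm lying on the worktop near its front edge; leave it. Origin: centre of its underside.
- can: Round can 36 mm diameter, 56 mm high, on the worktop near its front edge; leave it. Origin: centre of its underside.
- marker_pen: Marker pen 123 x 13 x 14 mm lying on the worktop, along its own x; leave it. Origin: centre of its underside.
Things that resemble listed ones, but are neither listed nor needed, are in the scene too. Leave any turquoise or yellow look-alike of the jar alone.

How it is judged:
By the outcome, as a careful person would: the job done as asked, in the order asked, and still so for the second after the job is handed in, with the robot touching nothing.
It also fails if it takes over 72 s, if anything falls off the work surface, if the arm or the gripper's body presses on something with over 40 N, if the wrist force passes 120 N, or if a joint passes its speed limit or range.

### The arm

A 6-joint arm with a two-finger parallel gripper is mounted at the origin on a cart in front of the work surface, level with it; the furniture and walls round the work are solid. World frame = base frame: x ahead of the robot, y to its left, z up, the work surface at z = 0. Lengths are in m, angles in rad, forces in N, time in s.
With the tool pointing down it reaches from about 0.25 to 0.775 m from the base axis. Payload 4 kg.
Tool frame: the origin (TCP) lies midway between the tips of the shut fingers; the grasp point (between the pads) lies 19 mm behind it (robot.tcp_to_grasp is the z of the grasp point in the tool frame, in m); z points along the fingers, y is the line along which they close (so a half turn about z gives the same grasp; the last joint's range is limited). The gripper opens to 94 mm and grips with 3 to 60 N. Pads are 16 mm wide; open, the fingers measure 119 mm over their backs; the gripper's body (75 mm by 177 mm) begins 78 mm behind the grasp point.
Start: joints at [-1.348, 0.087, 1.371, -0, 1.684, -0.103], TCP at [0.176, -0.521, 0.206] pointing down, gripper open.
Joint ranges: [-3.1, 3.1], [-0.76, 2.03], [0.27, 2.55], [-1.08, 4.22], [0.17, 2.65], [-2.57, 2.57]. Speed limits (rad/s): [2.79, 2.79, 3.14, 3.14, 3.14, 3.14].

### API

Orientations are given as [roll, pitch, yaw] about the fixed x, y, z axes, in that order (R = Rz(yaw) Ry(pitch) Rx(roll)).
In Python, from bench import robot gives the robot as it stands. The module is installed in compiled form; this text tells all that it offers.
- The arm moves only by the tool move_arm, never from a script. Its argument "motion" is one flat list of numbers, 7 for each row, row after row: the turn, a rotation vector about the tool's x, y, z in units of 45 degrees (1.0 is 45 degrees), then the shift along the tool's x, y, z in units of 100 mm (1.0 is 100 mm), then the opening, from 0 (shut) to 1 (fully open). A call has 1 to 12 rows; each row shifts and turns the commanded pose from where the row before left it, along the tool's axes as they then stand; what a row does not reach is not made up. A row lasts 1/12 s, in which the tool goes at most 41.7 mm and 7.16 degrees, less where a joint would pass 70% of its speed; a pose out of reach is approached as far as the arm can. A call with a number of a shift or a turn outside -1 to 1 is refused whole. A call with a gripper value outside its range is refused whole. The fingers move at their own pace and stop on an object; the grip force is fixed at half the most. Time passes only in rows, so rows that do not move let the fingers close. It gives the time, the measured TCP pose, the force, the opening and the grip force at its end, in the units of the state.
- robot.get_obs(): the state, without advancing time (a new reading comes with each control period).
- robot.snapshot(name): name is "scene" or "top" or "wrist"; returns the picture (384x512x3 uint8, red, green, blue); there is no depth.
- robot.get_calibration(name): a dict with "fx", "fy", "cx", "cy" (pixels), "k1" (the pictures are not rectified: a ray, as slopes to the right and down, at radius r is drawn at 1 + k1 r^2 times it, then the intrinsics apply), "R" (3x3) and "t" (3): a world point X has camera coordinates R X + t. Camera axes: x right, y down, z forward; pixel columns grow to the right and rows downward; lengths in m; the calibration is good to about 2 mm. A picture is of the moment at which its call begins: read the wrist's pose just before it. get_calibration takes no time and is no camera call; for the wrist camera it gives the pose at the moment of the call.
- robot.close_job(): hands the job in; it is judged then, once.
The state is a dict: "time": time; "joint_positions": joint angles; "qvel": joint speeds; "joint_torque": joint torques, N m; "tool_pos": TCP position; "ee_rot": TCP orientation; "wrist_force": force on the tool from outside, world axes, zero at the start; "wrist_torque": the same for the moment, N m; "width": finger opening in m; "finger_force": force on a finger pad.
Only numpy, scipy, OpenCV 4.12 (cv2) and the standard library are available. Lean on these libraries where they do the work, as an engineer would, in place of code of your own. Each camera call takes 0.05 s, during which the arm holds its last target. There are 200 camera calls.

## Working session

There is one attempt and no reset: what is moved stays moved. The work goes in short steps, Python scripts to look and compute and a tool call to move; the robot and the scene stay as the last step left them, time stands still between calls to the robot, and variables do not carry over. Pictures are saved under pics/ and viewed, at most 10 in all, crops included, and the job is handed in when it is done.

Besides the shell and the picture viewer there is one more tool, called after "Call:" in YAML: its name, and indented under it one key for each argument. move_arm: Moves the arm, as the interface text tells. Shifts and turns lie within -1 to 1; 1 stands for 100 mm of shift or 45 degrees of turn. Its arguments: {"type":"object","properties":{"motion":{"type":"array","items":{"type":"number"}}},"required":["motion"]}

```bash
mkdir -p pics; cat > h.py <<'E'
import numpy as np, cv2
from bench import robot
from scipy.spatial.transform import Rotation as Ro
def snap(n,f=None):
    im=robot.snapshot(n); 
    if f: cv2.imwrite('pics/'+f,im[:,:,::-1])
    return im
def ray(c,u,v):
    K=np.array([[c['fx'],0,c['cx']],[0,c['fy'],c['cy']],[0,0,1.]])
    x=(u-c['cx'])/c['fx'];y=(v-c['cy'])/c['fy'];a,b=x,y
    for _ in range(20):
        s=1+c['k1']*(a*a+b*b);a,b=x/s,y/s
    R=np.array(c['R']);return -R.T@np.array(c['t']),R.T@np.array([a,b,1.])
def onz(c,u,v,z):
    o,d=ray(c,u,v);return o+d*(z-o[2])/d[2]
def proj(c,X):
    p=np.array(c['R'])@np.array(X)+np.array(c['t']);a,b=p[0]/p[2],p[1]/p[2];s=1+c['k1']*(a*a+b*b)
    return np.array([c['fx']*a*s+c['cx'],c['fy']*b*s+c['cy']])
def tri(r1,r2):
    (o,d),(p,e)=r1,r2
    A=np.stack([d,-e],1);k=np.linalg.lstsq(A,p-o,rcond=None)[0]
    q,w=o+d*k[0],p+e*k[1];return (q+w)/2,np.linalg.norm(q-w)
E
python3 - <<'E'
from h import *
a=snap('scene','s1.png');b=snap('top','t1.png')
for n in('scene','top','wrist'):
    c=robot.get_calibration(n);print(n,{k:np.round(v,3).tolist() for k,v in c.items()})
    cv2.imwrite('pics/%s_big.png'%n,cv2.resize({'scene':a,'top':b}.get(n,a)[:,:,::-1],(800,600),interpolation=cv2.INTER_CUBIC))
o=robot.get_obs();print(o['ee_rot'],o['time'],robot.tcp_to_grasp)
E
```

```text
scene {'fx': 378.447, 'fy': 378.447, 'cx': 254.595, 'cy': 190.351, 'k1': -0.115, 'R': [[-0.861, -0.508, -0.008], [-0.39, 0.671, -0.631], [0.326, -0.54, -0.776]], 't': [0.547, 0.142, 1.321]}
top {'fx': 431.006, 'fy': 431.006, 'cx': 245.517, 'cy': 193.849, 'k1': -0.073, 'R': [[0.009, -1.0, -0.015], [-0.985, -0.006, -0.17], [0.17, 0.016, -0.985]], 't': [0.17, 0.548, 1.577]}
wrist {'fx': 296.361, 'fy': 296.361, 'cx': 255.778, 'cy': 192.575, 'k1': -0.003, 'R': [[0.32, -0.947, -0.002], [-0.917, -0.31, 0.252], [-0.239, -0.079, -0.968]], 't': [-0.549, -0.025, 0.391]}
[-3.13960154e+00 -1.86390565e-04  3.25832803e-01] 0.1 -0.0188
```

View pics/scene_big.png

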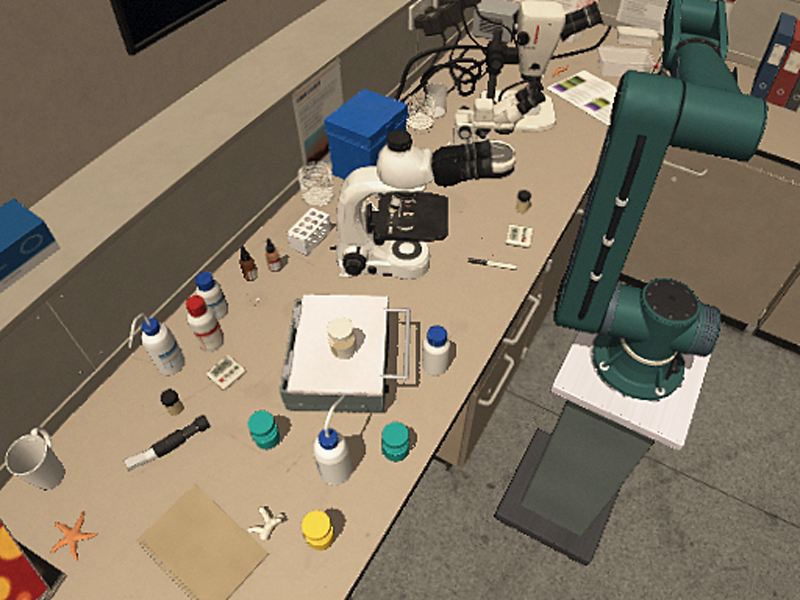

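View pics/top_big.png

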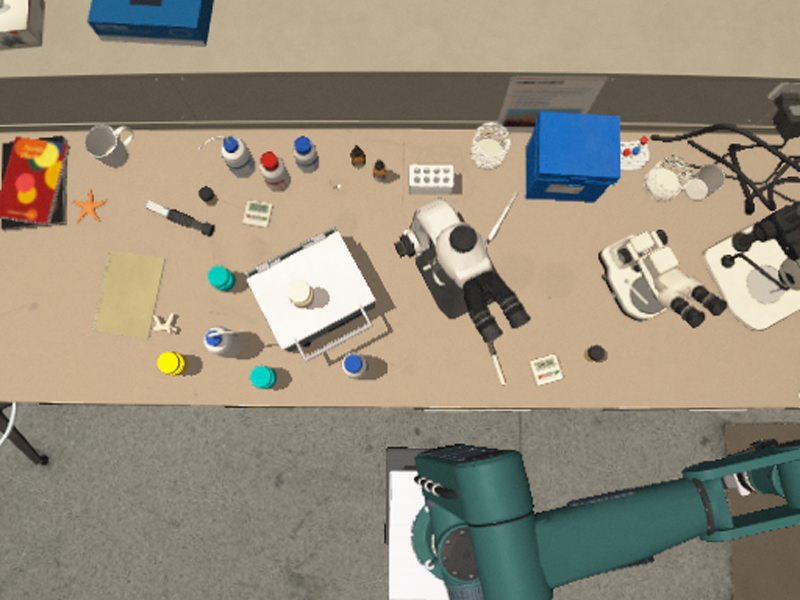

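The scene shows the dryer with the cream jar at about scene (341,335) and top (300,293). The bar is at top (303,357)–(372,312), the sample bottle at top (353,365), and the wash bottle at (217,340). There is free worktop around top (430,350).

```bash
python3 - <<'E'
from h import *
C={n:robot.get_calibration(n) for n in('scene','top')}
I={'scene':cv2.imread('pics/s1.png'),'top':cv2.imread('pics/t1.png')}
seed={'scene':(200,230),'top':(210,172)}; jars={'scene':(218,215),'top':(192,187)}
for n in I:
    im=I[n];hsv=cv2.cvtColor(im,cv2.COLOR_BGR2HSV)
    print(n,'hood',hsv[seed[n][1],seed[n][0]],'jar',[hsv[jars[n][1]+d,jars[n][0]].tolist() for d in(-6,0,6)])
    m=((hsv[:,:,2]>170)&(hsv[:,:,1]<40)).astype(np.uint8)
    m=cv2.morphologyEx(m,cv2.MORPH_OPEN,np.ones((5,5)))
    k,l=cv2.connectedComponents(m);lab=l[seed[n][1],seed[n][0]]
    cs,_=cv2.findContours((l==lab).astype(np.uint8),0,cv2.CHAIN_APPROX_NONE);c=max(cs,key=cv2.contourArea)[:,0]
    P=np.array([onz(C[n],u,v,.103)[:2] for u,v in c],np.float32)
    r=cv2.minAreaRect(P);print(np.round(r[0],4),np.round(r[1],4),r[2]);print(np.round(cv2.boxPoints(r),4).tolist())
    # cream jar lid
    roi=np.zeros(m.shape,bool);x,y=jars[n];roi[y-25:y+25,x-20:x+20]=1
    jm=((hsv[:,:,1]>40)&(hsv[:,:,0]<40)&(hsv[:,:,2]>150)&roi).astype(np.uint8)
    k,l,s,cc=cv2.connectedComponentsWithStats(jm);print('jar comps',[(s[i].tolist(),cc[i].round(1).tolist()) for i in range(1,k) if s[i][4]>30])
    big=cv2.resize(im[y-50:y+50,x-60:x+60],(480,400),interpolation=cv2.INTER_CUBIC);cv2.imwrite(f'pics/c_{n}.png',big)
a=cv2.imread('pics/c_scene.png');b=cv2.imread('pics/c_top.png');cv2.imwrite('pics/c.png',cv2.resize(np.hstack([a,b]),(800,333)))
for nm,u,v,z in[('bottle',353,365,.125),('wash',214,340,.19),('timer',545,370,0.018),('pen',497,362,.01),('spotA',430,350,0),('spotB',430,375,0),('edge',430,404,0),('lookT',263,377,.078)]:
    print(nm,onz(C['top'],u/1.5625,v/1.5625,z).round(3))
print('bot',tri(ray(C['top'],353/1.5625,363/1.5625),ray(C['scene'],437/1.5625,331/1.5625)))
E
```

```text
scene hood [ 16  24 246] jar [[22, 38, 241], [24, 38, 246], [19, 94, 198]]
[0.5685 0.3506] [0.186  0.2474] 28.802852630615234
[[0.42739999294281006, 0.4142000079154968], [0.5465999841690063, 0.19740000367164612], [0.7095999717712402, 0.28700000047683716], [0.590399980545044, 0.5037999749183655]]
jar comps [([209, 204, 18, 26, 209], [217.9, 219.5])]
top hood [ 21  10 251] jar [[24, 24, 251], [25, 22, 250], [19, 50, 200]]
[0.5738 0.3484] [0.2062 0.247 ] 28.313812255859375
[[0.4244000017642975, 0.4081999957561493], [0.5415999889373779, 0.1906999945640564], [0.7232000231742859, 0.28850001096725464], [0.6060000061988831, 0.5059999823570251]]
jar comps [([186, 184, 19, 13, 59], [194.9, 191.1])]
bottle [0.39  0.24  0.125]
wash [0.437 0.543 0.19 ]
timer [ 0.389 -0.218  0.018]
pen [ 0.409 -0.103  0.01 ]
spotA [0.438 0.059 0.   ]
spotB [0.377 0.06  0.   ]
edge [0.307 0.06  0.   ]
lookT [0.364 0.454 0.078]
bot (array([0.39576534, 0.24088026, 0.12565901]), np.float64(0.002430115832307491))
```

View pics/c.png

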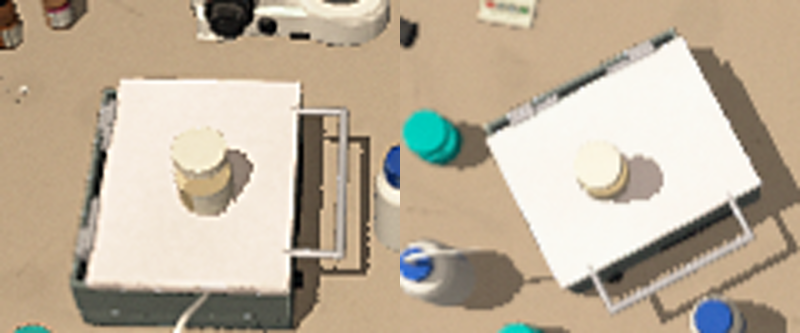

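The crops show lid-top centres at scene (217.7,208.8) and top (192,186.8). The bar ends are at top (195.3,229.4)/(237,208.1) and scene (261.2,241.5)/(261.5,198).

```bash
cat >> h.py <<'E'
def Rt(yaw,tilt=0):
    """tool down, tool y along dryer x(yaw); tilt: tool z leans towards dryer +x while pointing down"""
    ex=np.array([np.cos(yaw),np.sin(yaw),0]);z=np.array([0,0,-1.])*np.cos(tilt)+ex*np.sin(tilt)
    y=ex*np.cos(tilt)+np.array([0,0,1.])*np.sin(tilt);return np.stack([np.cross(y,z),y,z],1)
def cur():
    o=robot.get_obs();return np.array(o['tool_pos']),Ro.from_euler('xyz',o['ee_rot']).as_matrix()
def plan(goals):
    """goals: list of (graspPoint,R). prints total tool-frame shift(100mm) & rotvec(45deg) from previous, for shift with old axes"""
    p,R=cur()
    for g,Rg in goals:
        t=np.array(g)-Rg@np.array([0,0,robot.tcp_to_grasp])
        rv=Ro.from_matrix(R.T@Rg).as_rotvec()/(np.pi/4);s=R.T@(t-p)/.1;s2=Rg.T@(t-p)/.1
        print('turn',rv.round(3),'shift old',s.round(3),'new',s2.round(3),'to tcp',t.round(3));p,R=t,Rg
E
python3 - <<'E'
from h import *
C={n:robot.get_calibration(n) for n in('scene','top')}
T=lambda a,b:tri(ray(C['top'],*a),ray(C['scene'],*b))
j=T((192,186.8),(217.7,208.8));b1=T((195.3,229.4),(261.2,241.5));b2=T((237,208.1),(261.5,198))
print(j,b1,b2);d=b2[0]-b1[0];print('yaw',np.arctan2(d[0],-d[1]),np.linalg.norm(d),(b1[0]+b2[0])/2)
yaw=.5
print('cur',cur())
for k in(0,np.pi): 
  print(np.array([np.cos(yaw),np.sin(yaw)]));plan([([*j[0][:2],.27],Rt(yaw+k)),([*j[0][:2],.145],Rt(yaw+k))])
E
```

```text
(array([0.55075629, 0.35965127, 0.17526641]), np.float64(0.004856930138322966)) (array([0.40429738, 0.35268381, 0.09569141]), np.float64(0.004954014289281942)) (array([0.4856017 , 0.2034507 , 0.09931309]), np.float64(0.0012282153480638021))
yaw 0.4988530973664728 0.16998244642477728 [0.44494954 0.27806726 0.09750225]
cur (array([ 0.17593036, -0.52059413,  0.20441496]), array([[ 9.47384460e-01,  3.20097599e-01, -4.60767141e-04],
       [ 3.20097876e-01, -9.47382480e-01,  1.94601047e-03],
       [ 1.86390564e-04, -1.99111067e-03, -9.99998000e-01]]))
[0.87758256 0.47942554]
turn [-2.000e-03 -2.000e-03 -2.222e+00] shift old [ 6.369 -7.14  -0.452] new [ 5.928  7.51  -0.468] to tcp [0.551 0.36  0.251]
turn [0. 0. 0.] shift old [0.   0.   1.25] new [0.   0.   1.25] to tcp [0.551 0.36  0.126]
[0.87758256 0.47942554]
turn [-0.002  0.002  1.778] shift old [ 6.369 -7.14  -0.452] new [-5.928 -7.51  -0.468] to tcp [0.551 0.36  0.251]
turn [0. 0. 0.] shift old [0.   0.   1.25] new [0.   0.   1.25] to tcp [0.551 0.36  0.126]
```

```bash
cat >> h.py <<'E'
YAW=.5
EX=np.array([np.cos(YAW),np.sin(YAW),0]);EY=np.array([-np.sin(YAW),np.cos(YAW),0]);EZ=np.array([0,0,1.])
HINGE=np.array([.654,.392,.100])
D=lambda x,y,z:HINGE+EX*(x-.1)+EY*y+EZ*(z-.1)   # dryer axes -> world
OFF=np.array([0,0,-.0188])
def legs(L,start=None):
    p,R=start or cur();out=[]
    for t,Rg,n,w in L:   # TCP goal
        t=np.array(t,float)
        for i in range(n):
            k=n-i
            s=np.round(R.T@((t-p)/k)/.1,2);rv=np.round(Ro.from_matrix(R.T@Rg).as_rotvec()/k/(np.pi/4),2)
            p=p+R@s*.1;R=R@Ro.from_rotvec(rv*np.pi/4).as_matrix();out.append([*rv,*s,w])
            assert np.linalg.norm(s)<=.417 and np.linalg.norm(rv)<=.1595,(s,rv)
    for i in range(0,len(out),12): print(str([float(abs(x) and x) for r in out[i:i+12] for x in r]).replace('.0,',','))
    return p,R
E
python3 - <<'E'
from h import *
p,R=cur();f=lambda k:R@Ro.from_rotvec([0,0,-k*np.pi/4*2.222]).as_matrix()
legs([((.29,-.27,.3),f(.35),8,1),((.35,.03,.3),f(.65),8,1),((.44,.25,.29),f(.85),6,1),((.545,.355,.26),Rt(YAW),5,1)])
E
```

```text
[0, 0, -0.1, 0.24, -0.25, -0.12, 1, 0, 0, -0.1, 0.25, -0.23, -0.12, 1, 0, 0, -0.1, 0.27, -0.21, -0.12, 1, 0, 0, -0.1, 0.29, -0.19, -0.12, 1, 0, 0, -0.09, 0.3, -0.17, -0.12, 1, 0, 0, -0.1, 0.31, -0.14, -0.12, 1, 0, 0, -0.09, 0.33, -0.12, -0.12, 1, 0, 0, -0.1, 0.33, -0.1, -0.11, 1, 0, 0, -0.08, 0.35, -0.16, 0, 1, 0, 0, -0.08, 0.36, -0.14, 0, 1, 0, 0, -0.08, 0.36, -0.12, 0, 1, 0, 0, -0.08, 0.37, -0.09, 0, 1.0]
[0, 0, -0.09, 0.38, -0.07, 0, 1, 0, 0, -0.08, 0.38, -0.04, 0, 1, 0, 0, -0.09, 0.38, -0.02, 0, 1, 0, 0, -0.08, 0.38, 0, 0, 1, 0, 0, -0.07, 0.38, 0.11, 0.02, 1, 0, 0, -0.08, 0.37, 0.13, 0.02, 1, 0, 0, -0.07, 0.37, 0.15, 0.02, 1, 0, 0, -0.08, 0.36, 0.17, 0.02, 1, 0, 0, -0.07, 0.34, 0.19, 0.01, 1, 0, 0, -0.08, 0.34, 0.22, 0.02, 1, 0, 0, -0.07, 0.15, 0.25, 0.06, 1, 0, 0, -0.07, 0.14, 0.26, 0.06, 1.0]
[0, 0, -0.06, 0.13, 0.27, 0.06, 1, 0, 0, -0.07, 0.11, 0.28, 0.06, 1, 0, 0, -0.06, 0.1, 0.28, 0.06, 1.0]
```

Call:
move_arm:
  motion: [0,0,-0.1,0.24,-0.25,-0.12,1,0,0,-0.1,0.25,-0.23,-0.12,1,0,0,-0.1,0.27,-0.21,-0.12,1,0,0,-0.1,0.29,-0.19,-0.12,1,0,0,-0.09,0.3,-0.17,-0.12,1,0,0,-0.1,0.31,-0.14,-0.12,1,0,0,-0.09,0.33,-0.12,-0.12,1,0,0,-0.1,0.33,-0.1,-0.11,1,0,0,-0.08,0.35,-0.16,0,1,0,0,-0.08,0.36,-0.14,0,1,0,0,-0.08,0.36,-0.12,0,1,0,0,-0.08,0.37,-0.09,0,1]

```text
time: 1.1
tool_pos: [0.3201, -0.1184, 0.3002]
ee_rot: [3.141, -0.0, 1.192]
wrist_force: [0.9, 0.2, 1.4]
width: 0.094
finger_force: 0.0
```

Call:
move_arm:
  motion: [0,0,-0.09,0.38,-0.07,0,1,0,0,-0.08,0.38,-0.04,0,1,0,0,-0.09,0.38,-0.02,0,1,0,0,-0.08,0.38,0,0,1,0,0,-0.07,0.38,0.11,0.02,1,0,0,-0.08,0.37,0.13,0.02,1,0,0,-0.07,0.37,0.15,0.02,1,0,0,-0.08,0.36,0.17,0.02,1,0,0,-0.07,0.34,0.19,0.01,1,0,0,-0.08,0.34,0.22,0.02,1,0,0,-0.07,0.15,0.25,0.06,1,0,0,-0.07,0.14,0.26,0.06,1]

```text
time: 2.1
tool_pos: [0.4822, 0.2936, 0.2767]
ee_rot: [-3.141, 0.0, 1.925]
wrist_force: [-0.2, -1.4, 0.4]
width: 0.0939
finger_force: 0.0
```

Call:
move_arm:
  motion: [0,0,-0.06,0.13,0.27,0.06,1,0,0,-0.07,0.11,0.28,0.06,1,0,0,-0.06,0.1,0.28,0.06,1,0,0,0,0,0,0,1,0,0,0,0,0,0,1]

```text
time: 2.52
tool_pos: [0.5453, 0.3554, 0.2557]
ee_rot: [-3.135, 0.0, 2.07]
wrist_force: [-0.2, -0.6, 0.4]
width: 0.094
finger_force: 0.0
```

```bash
python3 - <<'E'
from h import *
p,R=cur();print(p,R.round(3),robot.get_obs()['wrist_force'],robot.get_obs()['joint_positions'])
c=robot.get_calibration('wrist');im=snap('wrist','w1.png')
print('pred lid',proj(c,(.551,.36,.178)),'bar ends',proj(c,D(-.138,.085,.1)),proj(c,D(-.138,-.085,.1)))
E
```

```text
[0.54525746 0.35536584 0.25572189] [[-0.478  0.878 -0.005]
 [ 0.878  0.478 -0.003]
 [-0.    -0.006 -1.   ]] [-0.17015517 -0.56006797  0.39347966] [ 4.90646999e-01  3.20588924e-01  9.97175849e-01 -2.38448370e-04
  1.83012026e+00 -8.25144864e-03]
pred lid [262.71629142 198.02199445] bar ends [142.12621497 123.35334319] [155.40670484 262.98218754]
```

View pics/w1.png

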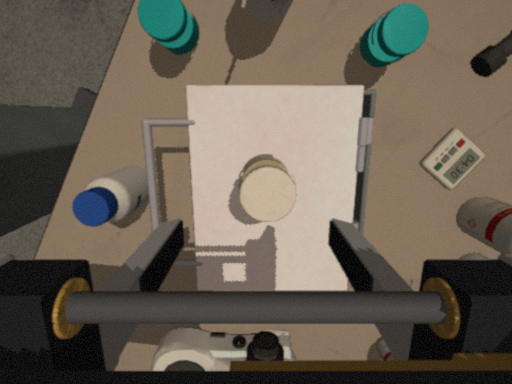

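The wrist view shows the lid centre at about (268,193) and the bar's centreline corners at about (149,123) and (157,264).

```bash
python3 - <<'E'
from h import *
c=robot.get_calibration('wrist');t=robot.get_calibration('top');s=robot.get_calibration('scene')
print('lid z.178',onz(c,268,193,.178),'tri',tri(ray(c,268,193),ray(s,217.7,208.8)),tri(ray(c,268,193),ray(t,192,186.8)))
g=cv2.cvtColor(cv2.imread('pics/w1.png'),cv2.COLOR_BGR2GRAY)
for v in(135,150,165,180,195,205): print(v,g[v,138:170].tolist())
a,b=onz(c,149,123,.1),onz(c,157,264,.1);print(a,b,'yaw',np.arctan2((b-a)[0],-(b-a)[1]),(a+b)/2+EX*.238)
print('tri bar',tri(ray(c,149,123),ray(t,195.3,229.4)),tri(ray(c,149,123),ray(s,261.2,241.5)))
h1,h2=onz(c,188,86,.103),onz(c,361,86,.103);print('plate',h1,h2,(h2-h1)[:2]/np.linalg.norm(h2-h1),np.linalg.norm(h2-h1))
print('bottle cap',onz(c,94,207,.125))
E
```

```text
lid z.178 [0.55319064 0.36550458 0.178     ] tri (array([0.55132076, 0.36512047, 0.18173583]), np.float64(0.0034601751988232073)) (array([0.5543234 , 0.36122256, 0.1565144 ]), np.float64(0.004576093020087624))
135 [121, 121, 120, 121, 115, 108, 121, 130, 137, 135, 131, 120, 106, 94, 107, 118, 120, 123, 121, 121, 122, 122, 121, 119, 121, 125, 120, 123, 119, 122, 122, 124]
150 [120, 120, 124, 125, 125, 118, 115, 120, 129, 131, 134, 133, 126, 115, 104, 90, 82, 74, 67, 66, 70, 72, 75, 67, 69, 69, 65, 66, 61, 67, 69, 73]
165 [125, 123, 124, 121, 120, 122, 123, 111, 115, 123, 131, 135, 137, 128, 122, 103, 91, 94, 83, 73, 66, 66, 67, 75, 107, 120, 121, 122, 119, 126, 122, 120]
180 [111, 109, 106, 104, 106, 107, 105, 101, 98, 104, 121, 126, 132, 133, 133, 124, 107, 96, 106, 106, 88, 71, 72, 66, 68, 85, 110, 119, 124, 124, 122, 120]
195 [70, 57, 56, 64, 80, 82, 81, 77, 69, 70, 84, 109, 128, 133, 135, 133, 125, 112, 99, 90, 78, 75, 72, 66, 70, 72, 83, 110, 121, 121, 122, 119]
205 [39, 49, 62, 63, 69, 66, 71, 67, 76, 99, 117, 112, 118, 128, 134, 131, 132, 128, 111, 97, 93, 81, 70, 68, 62, 64, 68, 83, 111, 120, 123, 122]
[0.41054997 0.35591476 0.1       ] [0.48815503 0.20156086 0.1       ] yaw 0.4658640155291297 [0.65821715 0.39284109 0.1       ]
tri bar (array([0.40732405, 0.35410465, 0.08969167]), np.float64(0.00041992479757261)) (array([0.40529447, 0.35098583, 0.0880534 ]), np.float64(0.0059707796181683636))
plate [0.43273283 0.41186432 0.103     ] [0.59476238 0.50005618 0.103     ] [0.87832339 0.47806697] 0.1844759594563741
bottle cap [0.40052877 0.2481424  0.125     ]
```

```bash
sed -i 's/HINGE=np.array.*/HINGE=np.array([.657,.394,.100])/' h.py; python3 - <<'E'
from h import *
legs([((.5525,.365,.126),Rt(YAW),5,1)])
E
```

```text
[0, 0, 0, 0.01, 0.02, 0.26, 1, 0, 0, 0, 0.01, 0.02, 0.26, 1, 0, 0, 0, 0.01, 0.03, 0.27, 1, 0, 0, 0, 0.01, 0.02, 0.26, 1, 0, 0, 0, 0.01, 0.03, 0.27, 1.0]
```

Call:
move_arm:
  motion: [0,0,0,0.01,0.02,0.26,1,0,0,0,0.01,0.02,0.26,1,0,0,0,0.01,0.03,0.27,1,0,0,0,0.01,0.02,0.26,1,0,0,0,0.01,0.03,0.25,1,0,0,0,0,0,0,0.3,0,0,0,0,0,0,0.3,0,0,0,0,0,0,0.3,0,0,0,0,0,0,0.3,0,0,0,0,0,0,0.3,0,0,0,0,0,0,0.3,0,0,0,0,0,0,0.3]

```text
time: 3.57
tool_pos: [0.5538, 0.3653, 0.1315]
ee_rot: [3.139, 0.0, 2.069]
wrist_force: [-1.6, -1.1, 5.0]
width: 0.0557
finger_force: 30.0
```

```bash
python3 - <<'E'
from h import *
p,R=cur();print(p,R.round(3));o=robot.get_obs();print(o['width'],o['finger_force'],o['wrist_force'])
r2=Rt(YAW+.65);f=lambda k:Rt(YAW+.65*k)
s=legs([(p+[0,0,.12],Rt(YAW),5,.3),((.44,.24,.25),f(.3),6,.3),((.37,.06,.2),r2,7,.3),((.37,.06,p[2]-.1),r2,6,.3)])
E
```

```text
[0.55381167 0.36525189 0.13154492] [[-0.478  0.878  0.002]
 [ 0.878  0.478  0.001]
 [-0.     0.002 -1.   ]]
0.055692048033676896 30.002063512802124 [-1.64100828 -1.11690145  5.02848316]
[0, 0, 0, 0, 0, -0.24, 0.3, 0, 0, 0, 0, 0, -0.24, 0.3, 0, 0, 0, 0, 0, -0.24, 0.3, 0, 0, 0, 0, 0, -0.24, 0.3, 0, 0, 0, 0, 0, -0.24, 0.3, 0, 0, -0.04, -0.09, -0.27, 0, 0.3, 0, 0, -0.04, -0.08, -0.27, 0, 0.3, 0, 0, -0.04, -0.08, -0.27, 0, 0.3, 0, 0, -0.04, -0.07, -0.27, 0, 0.3, 0, 0, -0.05, -0.06, -0.28, 0.01, 0.3, 0, 0, -0.04, -0.05, -0.27, 0, 0.3, 0, 0, -0.08, -0.13, -0.24, 0.07, 0.3]
[0, 0, -0.08, -0.12, -0.25, 0.07, 0.3, 0, 0, -0.08, -0.1, -0.26, 0.07, 0.3, 0, 0, -0.08, -0.09, -0.26, 0.07, 0.3, 0, 0, -0.09, -0.07, -0.27, 0.07, 0.3, 0, 0, -0.08, -0.05, -0.27, 0.07, 0.3, 0, 0, -0.09, -0.03, -0.27, 0.08, 0.3, 0, 0, 0, 0, 0, 0.28, 0.3, 0, 0, 0, 0, 0, 0.28, 0.3, 0, 0, 0, 0, 0, 0.28, 0.3, 0, 0, 0, 0, 0, 0.28, 0.3, 0, 0, 0, 0, 0, 0.28, 0.3, 0, 0, 0, 0, -0.01, 0.28, 0.3]
```

Call:
move_arm:
  motion: [0,0,0,0,0,-0.24,0.3,0,0,0,0,0,-0.24,0.3,0,0,0,0,0,-0.24,0.3,0,0,0,0,0,-0.24,0.3,0,0,0,0,0,-0.24,0.3,0,0,-0.04,-0.09,-0.27,0,0.3,0,0,-0.04,-0.08,-0.27,0,0.3,0,0,-0.04,-0.08,-0.27,0,0.3,0,0,-0.04,-0.07,-0.27,0,0.3,0,0,-0.05,-0.06,-0.28,0.01,0.3,0,0,-0.04,-0.05,-0.27,0,0.3,0,0,-0.08,-0.13,-0.24,0.07,0.3]

```text
time: 4.57
tool_pos: [0.4291, 0.2145, 0.2428]
ee_rot: [3.139, 0.001, 2.332]
wrist_force: [0.8, -0.6, -0.9]
width: 0.056
finger_force: 30.0
```

Call:
move_arm:
  motion: [0,0,-0.08,-0.12,-0.25,0.07,0.3,0,0,-0.08,-0.1,-0.26,0.07,0.3,0,0,-0.08,-0.09,-0.26,0.07,0.3,0,0,-0.09,-0.07,-0.27,0.07,0.3,0,0,-0.08,-0.05,-0.27,0.07,0.3,0,0,-0.09,-0.03,-0.27,0.08,0.3,0,0,0,0,0,0.28,0.3,0,0,0,0,0,0.28,0.3,0,0,0,0,0,0.28,0.3,0,0,0,0,0,0.28,0.3,0,0,0,0,0,0,0.3,0,0,0,0,0,0,0.3]

```text
time: 5.57
tool_pos: [0.3689, 0.0602, 0.0855]
ee_rot: [-3.14, -0.003, 2.721]
wrist_force: [0.1, 0.0, -1.1]
width: 0.0559
finger_force: 30.0
```

```bash
python3 - <<'E'
from h import *
p,R=cur();print(p,R.round(3));o=robot.get_obs();print(o['width'],o['finger_force'],o['wrist_force'])
E
```

```text
[0.36894466 0.06016463 0.08547071] [[-0.913  0.408 -0.003]
 [ 0.408  0.913 -0.   ]
 [ 0.003 -0.002 -1.   ]]
0.0558966304100247 29.99822974205017 [ 0.11164963  0.00814973 -1.07013613]
```

Call:
move_arm:
  motion: [0,0,0,0,0,0.2,0.3,0,0,0,0,0,0.2,0.3,0,0,0,0,0,0.1,0.3,0,0,0,0,0,0.04,0.3,0,0,0,0,0,0.01,0.3,0,0,0,0,0,0,0.3]

```text
time: 6.07
tool_pos: [0.3713, 0.0602, 0.0327]
ee_rot: [3.141, 0.002, 2.721]
wrist_force: [-0.4, -0.5, -0.6]
width: 0.0553
finger_force: 30.0
```

Call:
move_arm:
  motion: [0,0,0,0,0,0.02,0.3,0,0,0,0,0,0.02,0.3,0,0,0,0,0,0,0.3]

```text
time: 6.32
tool_pos: [0.3714, 0.0602, 0.0285]
ee_rot: [3.141, 0.002, 2.721]
wrist_force: [0.8, 0.1, 1.9]
width: 0.0553
finger_force: 30.0
```

```bash
python3 - <<'E'
from h import *
p,R=cur();b=D(-.138,.045,.1);print(b)
f=lambda k:Rt(YAW+.65*(1-k))
s=legs([(p,R,5,.9),(p+[0,0,.14],R,4,.9),((*(.5*p+.5*b)[:2],.19),f(.5),5,.9),((*b[:2],.19),Rt(YAW),5,.5)])
E
```

```text
[0.4265612  0.31938794 0.1       ]
[0, 0, 0, 0, 0, 0, 0.9, 0, 0, 0, 0, 0, 0, 0.9, 0, 0, 0, 0, 0, 0, 0.9, 0, 0, 0, 0, 0, 0, 0.9, 0, 0, 0, 0, 0, 0, 0.9, 0, 0, 0, 0, 0, -0.35, 0.9, 0, 0, 0, 0, 0, -0.35, 0.9, 0, 0, 0, 0, 0, -0.35, 0.9, 0, 0, 0, 0, 0, -0.35, 0.9, 0, 0, 0.08, 0.05, 0.26, -0.04, 0.9, 0, 0, 0.08, 0.07, 0.26, -0.04, 0.9, 0, 0, 0.08, 0.09, 0.25, -0.04, 0.9]
[0, 0, 0.09, 0.1, 0.24, -0.05, 0.9, 0, 0, 0.08, 0.12, 0.24, -0.04, 0.9, 0, 0, 0.08, 0.14, 0.23, 0, 0.5, 0, 0, 0.08, 0.15, 0.22, 0, 0.5, 0, 0, 0.09, 0.16, 0.21, 0, 0.5, 0, 0, 0.08, 0.17, 0.19, 0, 0.5, 0, 0, 0.09, 0.19, 0.19, 0, 0.5]
```

Call:
move_arm:
  motion: [0,0,0,0,0,0,0.9,0,0,0,0,0,0,0.9,0,0,0,0,0,0,0.9,0,0,0,0,0,0,0.9,0,0,0,0,0,0,0.9,0,0,0,0,0,-0.35,0.9,0,0,0,0,0,-0.35,0.9,0,0,0,0,0,-0.35,0.9,0,0,0,0,0,-0.35,0.9,0,0,0.08,0.05,0.26,-0.04,0.9,0,0,0.08,0.07,0.26,-0.04,0.9,0,0,0.08,0.09,0.25,-0.04,0.9]

```text
time: 7.32
tool_pos: [0.3882, 0.1391, 0.1807]
ee_rot: [3.14, 0.002, 2.528]
wrist_force: [1.1, 0.0, 0.8]
width: 0.0843
finger_force: 0.0
```

Call:
move_arm:
  motion: [0,0,0.09,0.1,0.24,-0.05,0.9,0,0,0.08,0.12,0.24,-0.04,0.9,0,0,0.08,0.14,0.23,0,0.5,0,0,0.08,0.15,0.22,0,0.5,0,0,0.09,0.16,0.21,0,0.5,0,0,0.08,0.17,0.19,0,0.5,0,0,0.09,0.19,0.19,0,0.5,0,0,0,0,0,0,0.5,0,0,0,0,0,0,0.5]

```text
time: 8.07
tool_pos: [0.4259, 0.32, 0.1876]
ee_rot: [-3.14, 0.0, 2.072]
wrist_force: [0.1, -0.0, -0.1]
width: 0.0471
finger_force: 0.0
```

```bash
python3 - <<'E'
from h import *
p,R=cur();o=robot.get_obs();print(p,R.round(3),o['width'],o['joint_positions'])
c=robot.get_calibration('wrist');w=snap('wrist','w2.png');s=snap('scene','s2.png')
cv2.imwrite('pics/m2.png',np.hstack([cv2.resize(w[:,:,::-1],(440,330)),cv2.resize(s[130:310,100:340,::-1],(360,270),interpolation=3).copy() if 0 else cv2.copyMakeBorder(cv2.resize(s[120:320,100:320,::-1],(360,327)),0,3,0,0,0)]))
print('bar pred',proj(c,D(-.138,.085,.1)),proj(c,D(-.138,.045,.1)),proj(c,D(-.138,-.085,.1)))
E
```

```text
[0.42585273 0.32004321 0.18759427] [[-0.481  0.877 -0.001]
 [ 0.877  0.481 -0.001]
 [-0.    -0.002 -1.   ]] 0.04707879538835794 [ 5.38266957e-01  5.43889670e-02  1.44089430e+00 -3.55540273e-04
  1.64823448e+00  3.69989256e-02]
bar pred [254.69216032 154.69411476] [254.66666963 197.44031817] [254.59612672 317.0621231 ]
```

View pics/m2.png

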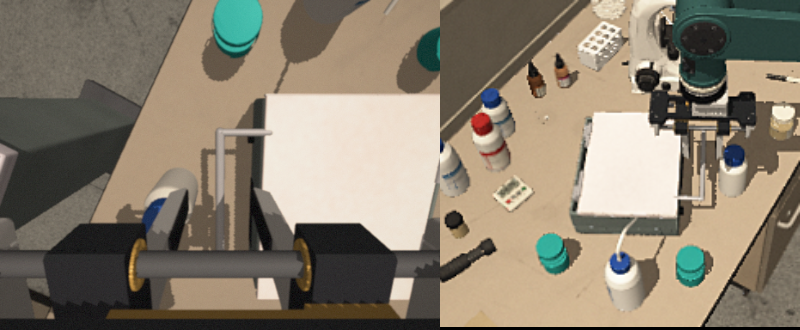

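Wrist view: the bar is between the fingers at (257,·), within 2 px of the prediction. Scene view: the jar stands upright on the worktop to the right.

Call:
move_arm:
  motion: [0,0,0,0,0.02,0.25,0.5,0,0,0,0,0,0.25,0.5,0,0,0,0,0,0.25,0.5,0,0,0,0,0,0.25,0.5,0,0,0,0,0,0.07,0.5,0,0,0,0,0,0,0,0,0,0,0,0,0,0,0,0,0,0,0,0,0,0,0,0,0,0,0,0,0,0,0,0,0,0,0]

```text
time: 9.0
tool_pos: [0.4289, 0.3208, 0.0833]
ee_rot: [3.138, -0.0, 2.069]
wrist_force: [0.2, 0.1, 0.9]
width: 0.0171
finger_force: 0.0
```

```bash
python3 - <<'E'
from h import *
p,R=cur();o=robot.get_obs();print(p,o['width'],o['finger_force'],o['wrist_force'])
g=p+R@OFF;d=g-HINGE;print('bar in dryer',d@EX+.1,d@EY,d@EZ+.1)
# relative arc from measured grasp
L=[]
for th in np.linspace(0,1.17,11)[1:]:
    L.append((p+EX*.238*(1-np.cos(th))+EZ*.238*np.sin(th),R,2 if th<1.1 else 3,0))
legs(L)
E
```

```text
[0.42887658 0.32083367 0.08331502] 0.01711252490124445 0.0 [0.16070683 0.13077686 0.92429047]
bar in dryer -0.13533753201219548 0.04515790735380153 0.10211491294860647
[0, 0, 0, 0, 0.01, -0.14, 0, 0, 0, 0, 0, 0.01, -0.14, 0, 0, 0, 0, 0, 0.02, -0.14, 0, 0, 0, 0, 0, 0.03, -0.13, 0, 0, 0, 0, 0, 0.04, -0.13, 0, 0, 0, 0, 0, 0.04, -0.14, 0, 0, 0, 0, 0, 0.05, -0.13, 0, 0, 0, 0, 0, 0.06, -0.12, 0, 0, 0, 0, 0, 0.07, -0.12, 0, 0, 0, 0, 0, 0.07, -0.12, 0, 0, 0, 0, 0, 0.08, -0.11, 0, 0, 0, 0, 0, 0.09, -0.11, 0.0]
[0, 0, 0, 0, 0.1, -0.1, 0, 0, 0, 0, 0, 0.09, -0.11, 0, 0, 0, 0, 0, 0.11, -0.09, 0, 0, 0, 0, 0, 0.11, -0.08, 0, 0, 0, 0, 0, 0.11, -0.08, 0, 0, 0, 0, 0, 0.12, -0.07, 0, 0, 0, 0, 0, 0.08, -0.04, 0, 0, 0, 0, 0, 0.08, -0.04, 0, 0, 0, 0, 0, 0.09, -0.05, 0.0]
```

Call:
move_arm:
  motion: [0,0,0,0,0,0,0,0,0,0,0,0,0,0,0,0,0,0,0,0,0,0,0,0,0,0,0,0,0,0,0,0,0,0,0]

```text
time: 9.42
tool_pos: [0.426, 0.3192, 0.0827]
ee_rot: [-3.137, 0.001, 2.07]
wrist_force: [-5.8, -3.7, 7.3]
width: 0.0091
finger_force: 30.0
```

Call:
move_arm:
  motion: [0,0,0,0,0.01,-0.14,0,0,0,0,0,0.01,-0.14,0,0,0,0,0,0.02,-0.14,0,0,0,0,0,0.03,-0.13,0,0,0,0,0,0.04,-0.13,0,0,0,0,0,0.04,-0.14,0,0,0,0,0,0.05,-0.13,0,0,0,0,0,0.06,-0.12,0,0,0,0,0,0.07,-0.12,0,0,0,0,0,0.07,-0.12,0,0,0,0,0,0.08,-0.11,0,0,0,0,0,0.09,-0.11,0]

```text
time: 10.42
tool_pos: [0.472, 0.3444, 0.235]
ee_rot: [-3.125, 0.001, 2.07]
wrist_force: [-14.0, -8.7, 6.6]
width: 0.009
finger_force: 30.0
```

Call:
move_arm:
  motion: [0,0,0,0,0.07,-0.1,0,0,0,0,0,0.08,-0.1,0,0,0,0,0,0.09,-0.09,0,0,0,0,0,0.11,-0.08,0,0,0,0,0,0.11,-0.08,0,0,0,0,0,0.12,-0.07,0,0,0,0,0,0.08,-0.04,0,0,0,0,0,0.08,-0.04,0,0,0,0,0,0.08,-0.05,0,0,0,0,0,0,0,0,0,0,0,0,0,0,0]

```text
time: 11.33
tool_pos: [0.5493, 0.3865, 0.304]
ee_rot: [3.138, 0.0, 2.07]
wrist_force: [-3.1, -1.7, 9.1]
width: 0.0091
finger_force: 30.0
```

```bash
cat >> h.py <<'E'
def barstate():
    p,R=cur();o=robot.get_obs();d=p+R@OFF-HINGE
    print(p.round(4),'hood',np.arctan2(d[2],-d@EX).round(4),'r',np.hypot(d[2],d@EX).round(4),'y',(d@EY).round(4),'F dryer',[round(float(np.dot(o['wrist_force'],e)),1) for e in(EX,EY,EZ)],'w',o['width'],'t',o['time'])
E
python3 -c "
from h import *;barstate()"
```

```text
[0.5493 0.3865 0.304 ] hood 1.1559 r 0.2435 y 0.0451 F dryer [-3.5, 0.0, 9.1] w 0.009053012293359492 t 11.3333
```

Call:
move_arm:
  motion: [0,0,0,0,0.03,-0.01,0,0,0,0,0,0.03,-0.01,0,0,0,0,0,0,0,0,0,0,0,0,0,0,0]

```text
time: 11.67
tool_pos: [0.55, 0.3869, 0.3044]
ee_rot: [-3.13, 0.001, 2.07]
wrist_force: [-14.8, -8.2, 8.3]
width: 0.0093
finger_force: 30.0
```

```bash
python3 -c "
from h import *;barstate()"
```

```text
[0.55   0.3869 0.3044] hood 1.1604 r 0.2434 y 0.0451 F dryer [-16.9, -0.1, 8.3] w 0.009270446835733599 t 11.6667
```

Call:
move_arm:
  motion: [0,0,0,0,0,0,0.5,0,0,0,0,0,0,0.5,0,0,0,0,0,0,0.5,0,0,0,0,0,0,0.5,0,0,0,0,0,-0.2,0.5,0,0,0,0,0,-0.3,0.5,0,0,0,0,-0.2,-0.2,0.5,0,0,0,0,-0.3,0,0.5,0,0,0,0,-0.3,0,0.5,0,0,0,0,-0.3,0,0.5]

```text
time: 12.5
tool_pos: [0.4582, 0.3368, 0.3712]
ee_rot: [3.141, 0.0, 2.069]
wrist_force: [-0.3, -0.3, 0.9]
width: 0.0471
finger_force: 0.0
```

```bash
python3 - <<'E'
from h import *
p,R=cur();print(p,robot.get_obs()['joint_positions'])
c=robot.get_calibration('wrist');cc=-np.array(c['R']).T@c['t'];print('cam in tool',R.T@(cc-p), 'axis',R.T@np.array(c['R'])[2])
t=snap('top','t3.png');s=snap('scene','s3.png')
cv2.imwrite('pics/m3.png',np.hstack([cv2.resize(s[130:330,100:320,::-1],(396,360),interpolation=2),cv2.resize(t[130:260,100:243,::-1],(396,360),interpolation=2)]))
E
```

```text
[0.45823069 0.33680878 0.37123936] [ 5.34186610e-01  1.60093194e-01  9.62130197e-01 -5.84766822e-05
  2.01858617e+00  3.56863362e-02]
cam in tool [ 0.07345943  0.00140259 -0.17956208] axis [-2.52169908e-01  4.37334768e-04  9.67682875e-01]
```

View pics/m3.png

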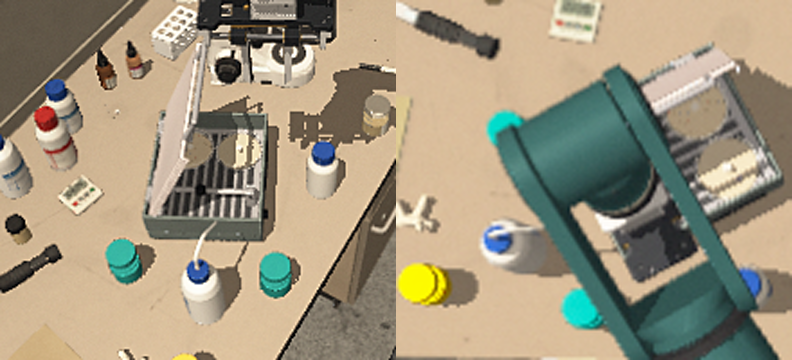

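The scene crop shows the hood standing up, the black ball at scene (211,235.6) and the wash spout tip at scene (218.3,253.3) / top (151.3,212.7).

```bash
cat >> h.py <<'E'
def dr(X): d=np.array(X)-HINGE;return np.array([d@EX+.1,d@EY,d[2]+.1]).round(4)
def Rb(t):
    z=EX*np.sin(t)-EZ*np.cos(t);return np.stack([np.cross(EY,z),EY,z],1)
def yplane(c,u,v,y=.055):
    o,d=ray(c,u,v);return dr(o+d*((HINGE+EY*y-o)@EY)/(d@EY))
E
python3 - <<'E'
from h import *
s,t=robot.get_calibration('scene'),robot.get_calibration('top')
a=tri(ray(s,218.3,253.3),ray(t,151.3,212.7));print('spout',dr(a[0]),a[1])
print('ball',yplane(s,211.1,235.6),'proj pred',proj(s,D(.02,.055,.076)))
im=cv2.imread('pics/s3.png')[220:250,195:260];g=im.max(2);m=(g<45).astype(np.uint8)
k,l,st,cc=cv2.connectedComponentsWithStats(m);print([(st[i].tolist(),(cc[i]+[195,220]).round(1).tolist()) for i in range(1,k) if st[i][4]>5])
t0=np.radians(35)
p,R=cur();b=D(.02,.055,.076);Z=Rb(t0)[:,2]
tc=lambda back:b-Z*back-Rb(t0)@OFF
print(tc(0),tc(.12))
st=legs([(tc(.12)-EX*.03+EZ*.02,Rb(t0),16,.6)])
E
```

```text
spout [-0.0274  0.1852  0.1891] 0.003962032943465986
ball [0.0197 0.055  0.0743] proj pred [210.95611509 235.32194642]
[([20, 0, 4, 14, 33], [216.7, 226.5]), ([26, 1, 3, 14, 28], [222.1, 227.6]), ([51, 0, 3, 17, 20], [247.0, 227.0]), ([13, 2, 9, 24, 78], [211.2, 234.7]), ([9, 4, 4, 9, 19], [205.4, 228.2]), ([31, 4, 4, 10, 25], [227.6, 228.7]), ([3, 6, 4, 7, 13], [199.9, 229.6]), ([1, 17, 4, 12, 27], [197.7, 242.8]), ([7, 17, 4, 11, 26], [203.4, 241.9]), ([30, 18, 4, 2, 6], [226.5, 238.3]), ([51, 26, 3, 4, 11], [246.9, 247.6])]
[0.56988817 0.40908276 0.06059994] [0.50948489 0.37608429 0.15889819]
[-0.04, -0.04, -0.12, 0.01, 0.02, 0.12, 0.6, -0.04, -0.04, -0.12, 0.01, 0.02, 0.12, 0.6, -0.04, -0.04, -0.12, 0.01, 0.02, 0.12, 0.6, -0.04, -0.04, -0.12, 0.01, 0.01, 0.12, 0.6, -0.04, -0.04, -0.12, 0.01, 0.01, 0.12, 0.6, -0.04, -0.04, -0.12, 0.02, 0.01, 0.12, 0.6, -0.04, -0.04, -0.12, 0.02, 0.01, 0.12, 0.6, -0.04, -0.04, -0.12, 0.02, 0.01, 0.12, 0.6, -0.04, -0.04, -0.12, 0.03, 0, 0.12, 0.6, -0.04, -0.03, -0.12, 0.03, 0, 0.12, 0.6, -0.04, -0.03, -0.12, 0.03, 0, 0.12, 0.6, -0.04, -0.04, -0.12, 0.04, 0, 0.12, 0.6]
[-0.04, -0.03, -0.12, 0.04, 0, 0.12, 0.6, -0.04, -0.04, -0.12, 0.04, 0, 0.12, 0.6, -0.03, -0.03, -0.13, 0.05, 0.01, 0.12, 0.6, -0.04, -0.04, -0.12, 0.05, 0.01, 0.11, 0.6]
```

Call:
move_arm:
  motion: [-0.04,-0.04,-0.12,0.01,0.02,0.12,0.6,-0.04,-0.04,-0.12,0.01,0.02,0.12,0.6,-0.04,-0.04,-0.12,0.01,0.02,0.12,0.6,-0.04,-0.04,-0.12,0.01,0.01,0.12,0.6,-0.04,-0.04,-0.12,0.01,0.01,0.12,0.6,-0.04,-0.04,-0.12,0.02,0.01,0.12,0.6,-0.04,-0.04,-0.12,0.02,0.01,0.12,0.6,-0.04,-0.04,-0.12,0.02,0.01,0.12,0.6,-0.04,-0.04,-0.12,0.03,0,0.12,0.6,-0.04,-0.03,-0.12,0.03,0,0.12,0.6,-0.04,-0.03,-0.12,0.03,0,0.12,0.6,-0.04,-0.04,-0.12,0.04,0,0.12,0.6]

```text
time: 13.6
tool_pos: [0.4803, 0.3568, 0.2267]
ee_rot: [3.027, 0.48, -3.08]
wrist_force: [0.5, 0.1, -0.2]
width: 0.0562
finger_force: 0.0
```

Call:
move_arm:
  motion: [-0.04,-0.03,-0.12,0.04,0,0.12,0.6,-0.04,-0.04,-0.12,0.04,0,0.12,0.6,-0.03,-0.03,-0.13,0.05,0.01,0.12,0.6,-0.04,-0.04,-0.12,0.05,0.01,0.11,0.6,0,0,0,0,0,0,0.6]

```text
time: 14.02
tool_pos: [0.4843, 0.3614, 0.1719]
ee_rot: [3.14, 0.605, -2.642]
wrist_force: [0.1, -0.6, -1.0]
width: 0.0564
finger_force: 0.0
```

```bash
python3 - <<'E'
from h import *
p,R=cur();o=robot.get_obs();print(p,dr(p),'\n',R.round(3),'\n',Rb(np.radians(35)).round(3),o['joint_positions'])
c=robot.get_calibration('wrist');w=snap('wrist','w4.png');print('ball',proj(c,D(.02,.055,.076)),'pivot',proj(c,D(-.07,.055,.076)))
E
```

```text
[0.48429203 0.36140033 0.17189996] [-0.0672  0.0542  0.1719] 
 [[-0.722 -0.48   0.498]
 [-0.394  0.877  0.274]
 [-0.568  0.002 -0.823]] 
 [[-0.719 -0.479  0.503]
 [-0.393  0.878  0.275]
 [-0.574  0.    -0.819]] [ 0.56918116 -0.19846116  1.83317781 -0.04787022  0.90380234 -1.48372002]
ball [255.90185787 200.46927618] pivot [256.02777351 133.40651505]
```

View pics/w4.png

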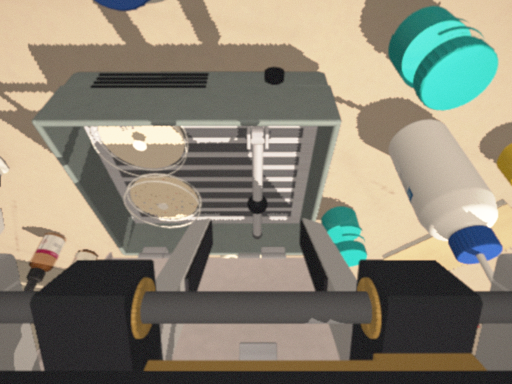

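The wrist view shows the ball at (257.5,204), about 3 px from the prediction, with the rod up the middle of the finger gap.

```bash
python3 - <<'E'
from h import *
b=D(.0215,.0555,.075);R=Rb(np.radians(35));legs([(b-R@OFF-R[:,2]*.03,R,4,.6),(b-R@OFF,R,2,.6)])
E
```

```text
[0, 0, 0, -0.04, 0, 0.3, 0.6, 0, 0, 0, -0.04, 0, 0.3, 0.6, 0, 0, 0, -0.04, 0.01, 0.3, 0.6, 0, 0, -0.01, -0.03, 0, 0.3, 0.6, 0, 0, 0, 0, 0, 0.15, 0.6, 0, 0, 0, 0, 0, 0.15, 0.6]
```

Call:
move_arm:
  motion: [0,0,0,-0.04,0,0.3,0.6,0,0,0,-0.04,0,0.3,0.6,0,0,0,-0.04,0.01,0.3,0.6,0,0,0,-0.03,0,0.3,0.6,0,0,0,0,0,0.15,0.6,0,0,0,0,0,0.15,0.6,0,0,0,0,0,0,0.6]

```text
time: 14.65
tool_pos: [0.5725, 0.4122, 0.0609]
ee_rot: [3.138, 0.609, -2.646]
wrist_force: [0.2, 0.0, -0.1]
width: 0.0566
finger_force: 0.0
```

```bash
python3 - <<'E'
from h import *
p,R=cur();o=robot.get_obs();print(dr(p+R@OFF),o['wrist_force'],o['width'])
c=robot.get_calibration('wrist');w=snap('wrist','w5.png');print('ball',proj(c,D(.0215,.0555,.075)),proj(c,p+R@OFF))
im=w;m=(im.max(2)<40).astype(np.uint8)[150:290,215:300]
k,l,st,cc=cv2.connectedComponentsWithStats(m);print([(st[i].tolist(),(cc[i]+[215,150]).round(1).tolist()) for i in range(1,k) if st[i][4]>60])
E
```

```text
[0.0239 0.0564 0.0764] [ 0.19160238  0.00963064 -0.13919316] 0.05655547377764452
ball [253.40008984 238.25108097] [255.02014001 242.39042159]
[([21, 81, 37, 33, 577], [254.4, 248.7])]
```

Call:
move_arm:
  motion: [0,0,0,0,0,0,0,0,0,0,0,0,0,0,0,0,0,0,0,0,0,0,0,0,0,0,0,0,0,0,0,0,0,0,0,0,0,0,0,0,0,0,0,0,0,0,0,0,0]

```text
time: 15.28
tool_pos: [0.5721, 0.4112, 0.0641]
ee_rot: [3.139, 0.614, -2.643]
wrist_force: [1.9, -2.2, 0.4]
width: 0.0203
finger_force: 30.0
```

```bash
python3 - <<'E'
from h import *
p,R=cur();o=robot.get_obs();g=p+R@OFF;print(dr(g),o['wrist_force'],o['width'],o['finger_force'])
P0=D(-.07,.055,.076);d=g-P0;a0=np.arctan2(d[2],d@EX);print('ang',a0,np.hypot(d[2],d@EX))
off=g-(P0+.09*(EX*np.cos(a0)+EZ*np.sin(a0)))
L=[]
for a in np.linspace(a0,1.125,11)[1:]:
    L.append((p-g+P0+EY*(d@EY)+.0915*(EX*np.cos(a)+EZ*np.sin(a)),R,2,0))
legs(L)
E
```

```text
[0.0229 0.0558 0.0794] [ 1.90802477 -2.15226472  0.43416169] 0.020291427200355063 30.000277161598206
ang 0.03685203245834043 0.09293855094592206
[0, 0, 0, -0.02, 0, -0.05, 0, 0, 0, 0, -0.02, 0, -0.04, 0, 0, 0, 0, -0.02, 0, -0.05, 0, 0, 0, 0, -0.02, 0, -0.05, 0, 0, 0, 0, -0.01, 0, -0.05, 0, 0, 0, 0, -0.02, 0, -0.04, 0, 0, 0, 0, -0.01, 0, -0.05, 0, 0, 0, 0, -0.01, 0, -0.05, 0, 0, 0, 0, 0, 0, -0.05, 0, 0, 0, 0, -0.01, 0, -0.05, 0, 0, 0, 0, 0, 0, -0.05, 0, 0, 0, 0, 0.01, 0, -0.05, 0.0]
[0, 0, 0, 0, 0, -0.05, 0, 0, 0, 0, 0.01, 0, -0.05, 0, 0, 0, 0, 0.01, 0, -0.05, 0, 0, 0, 0, 0.01, 0, -0.04, 0, 0, 0, 0, 0.02, 0, -0.05, 0, 0, 0, 0, 0.02, 0, -0.05, 0, 0, 0, 0, 0.02, 0, -0.04, 0, 0, 0, 0, 0.02, 0, -0.04, 0.0]
```

Call:
move_arm:
  motion: [0,0,0,-0.02,0,-0.05,0,0,0,0,-0.02,0,-0.04,0,0,0,0,-0.02,0,-0.05,0,0,0,0,-0.02,0,-0.05,0,0,0,0,-0.01,0,-0.05,0,0,0,0,-0.02,0,-0.04,0,0,0,0,-0.01,0,-0.05,0,0,0,0,-0.01,0,-0.05,0,0,0,0,0,0,-0.05,0,0,0,0,-0.01,0,-0.05,0,0,0,0,0,0,-0.05,0,0,0,0,0.01,0,-0.05,0]

```text
time: 16.28
tool_pos: [0.5522, 0.4004, 0.1194]
ee_rot: [3.139, 0.614, -2.643]
wrist_force: [5.2, -2.3, -1.0]
width: 0.0203
finger_force: 30.0
```

Call:
move_arm:
  motion: [0,0,0,0,0,-0.05,0,0,0,0,0.01,0,-0.05,0,0,0,0,0.01,0,-0.05,0,0,0,0,0.01,0,-0.04,0,0,0,0,0.02,0,-0.05,0,0,0,0,0.02,0,-0.05,0,0,0,0,0.02,0,-0.04,0,0,0,0,0.02,0,-0.04,0,0,0,0,0,0,0,0]

```text
time: 17.03
tool_pos: [0.526, 0.3861, 0.1452]
ee_rot: [3.139, 0.617, -2.643]
wrist_force: [5.1, -3.3, 1.9]
width: 0.0203
finger_force: 30.0
```

```bash
cat > prop.py <<'E'
from h import *
p,R=cur();o=robot.get_obs();g=p+R@OFF;d=dr(g)-[-.07,.055,.076];print(dr(g),'F',o['wrist_force'],o['width'],'ang',np.arctan2(d[2],d[0]),np.hypot(d[2],d[0]),o['time'])
s=robot.get_calibration('scene');im=snap('scene','sp_%d.png'%(o['time']*100))
for a in(1.0,1.115,1.2): print(a,'ball',proj(s,D(-.07+.09*np.cos(a),.055,.076+.09*np.sin(a))).round(1),'tip',proj(s,D(-.07+.146*np.cos(a),.055,.076+.146*np.sin(a))).round(1))
E
python3 prop.py; python3 - <<'E'
import cv2,glob
f=sorted(glob.glob('pics/sp_*.png'))[-1];i=cv2.imread(f)[150:270,160:300];cv2.imwrite('pics/m5.png',cv2.resize(i,(700,600),interpolation=cv2.INTER_CUBIC))
E
```

```text
[-0.0296  0.0558  0.1605] F [ 5.07689354 -3.26548265  1.93769959] 0.020320146855243613 ang 1.1248164112525658 0.09366114455845605 17.0333
1.0 ball [221.8 222.5] tip [210.6 213.4]
1.115 ball [224.6 221.6] tip [215.2 211.9]
1.2 ball [226.8 221.1] tip [218.8 211. ]
```

View pics/m5.png

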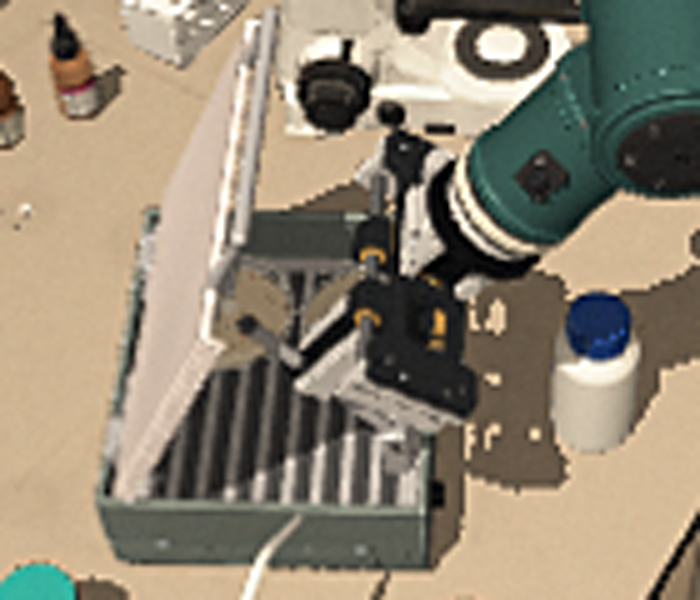

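The crop shows the tip at scene (209.6,215.2) and a rod slope of 0.75, which puts the prop near 0.97 rad. It needs about 0.14 more.

Call:
move_arm:
  motion: [0,0,0,0.01,0,-0.03,0,0,0,0,0.02,0,-0.03,0,0,0,0,0.01,0,-0.03,0,0,0,0,0.02,0,-0.03,0,0,0,0,0,0,0,0]

```text
time: 17.5
tool_pos: [0.5157, 0.3805, 0.151]
ee_rot: [3.139, 0.617, -2.643]
wrist_force: [4.2, -3.3, 2.1]
width: 0.0194
finger_force: 30.0
```

```bash
python3 prop.py; python3 - <<'E'
from h import *
import glob
f=sorted(glob.glob('pics/sp_*.png'))
for q in f[-2:]:
    g=cv2.imread(q).max(2).astype(int)
    print(q);print('\n'.join(' '.join('%3d'%x for x in r) for r in g[206:226,204:224]))
E
```

```text
[-0.0413  0.0558  0.1664] F [ 4.24384573 -3.33845559  2.07317168] 0.019407416348839693 ang 1.263382902673544 0.09484645486258303 17.5
1.0 ball [221.8 222.5] tip [210.6 213.4]
1.115 ball [224.6 221.6] tip [215.2 211.9]
1.2 ball [226.8 221.1] tip [218.8 211. ]
pics/sp_1703.png
 88  98  94 126 142 147 146 145 148 150 104  96 137 112  44  34  31 113  97  34
 88  98  93 140 144 144 142 144 143 143 151 131 141 146  55  29  47 129 100  58
 83 110 119 145 144 143 142 144 143 141 144 147 132 106  73  35  51 133 109  88
108 122 117 141 145 143 140 143 144 129 138 144 151 126 105  36  72 123 105 131
134 154 153 149 143 144 145 144 141 145 126 143 146 120 105  36  75 110 126 132
140 156 152 148 143 145 147 144 146 143 144 147 133  91 102  47 133 121 134 132
136 157 149 150 127 135 141 148 145 143 142 143 148 125 132  97 119 130 131 130
134 144 147 141  88  47  61 133 149 145 142 143 147 137 106  27 114 127 125 133
143 140 148  75  34  35  24  69 136 150 144 145 148 159 107  28 135 128 133 180
144 119 146 107  47  35  35  69 101 135 142 147 153 106  58  26 120 113 178 219
140 145 148 127  72  48 
[... 1692 characters left out ...]
 141 145 143 145 146 133 136 159 161 154 101 130 109 130 161
192 152 136 143 132 139 142 143 149 145 151 107 145 153 165 156 113 112 130 197
232 160 121 141 143 144 143 149 160 141 120 121  33  81 146 167 154 134  91  80
151 135 144 148 147 145 154 155 138 103 109  93  41  22  84 145 164 158 145  34
147 152 152 159 159 156 146  85  60  92 109 100  41  32  27  83 140 169 166  52
148 153 145 142 145 131  87  37  27  45 109  98  45  37  34  92  50 141  97  41
131 120 106 111 130 126  53  30  35  66 110  78  39  36  32 113  38   6   8  36
 73  46  29  37  99  98  45  35  33  87 118  64  40  38  36 112  70  14  29 133
 65  36  32  41 105 100  47  35  33  82 115  66  37  38  50 111  75  10 103 223
```

The tip has only reached about 1.055 rad because the ball is sliding toward the fingertips. I'll open, advance and regrasp deeper.

Call:
move_arm:
  motion: [0,0,0,0,0,0,0.5,0,0,0,0,0,0,0.5,0,0,0,0,0,0,0.5,0,0,0,0,0,0,0.5]

```text
time: 17.88
tool_pos: [0.5139, 0.3807, 0.1477]
ee_rot: [3.137, 0.611, -2.643]
wrist_force: [0.4, -0.4, 0.6]
width: 0.0426
finger_force: 0.0
```

```bash
python3 prop.py; python3 - <<'E'
from h import *
c=robot.get_calibration('wrist');w=snap('wrist','w6.png')
for a in(1.0,1.055,1.115): print(a,proj(c,D(-.07+.09*np.cos(a),.055,.076+.09*np.sin(a))),'tip',proj(c,D(-.07+.146*np.cos(a),.055,.076+.146*np.sin(a))))
p,R=cur();print('grasp',proj(c,p+R@OFF),'tcp',proj(c,p))
s=cv2.imread(sorted(__import__('glob').glob('pics/sp_*.png'))[-1])[190:250,180:260]
cv2.imwrite('pics/m6.png',np.hstack([cv2.resize(w[120:300,190:330,::-1],(350,450),interpolation=2),cv2.resize(s,(450,450),interpolation=2)]))
E
```

```text
[-0.0428  0.0569  0.1631] F [ 0.42121032 -0.39155121  0.55683346] 0.042602162245386675 ang 1.2681075881245232 0.09124828765516643 17.8833
1.0 ball [221.8 222.5] tip [210.6 213.4]
1.115 ball [224.6 221.6] tip [215.2 211.9]
1.2 ball [226.8 221.1] tip [218.8 211. ]
1.0 [252.34802577 243.87818317] tip [252.39214058 332.84209758]
1.055 [252.28195057 243.95656639] tip [252.28078236 336.86567426]
1.115 [252.2059588  243.54581138] tip [252.14772837 340.7465493 ]
grasp [254.82311581 242.64402214] tcp [254.90623717 230.52501545]
```

View pics/m6.png

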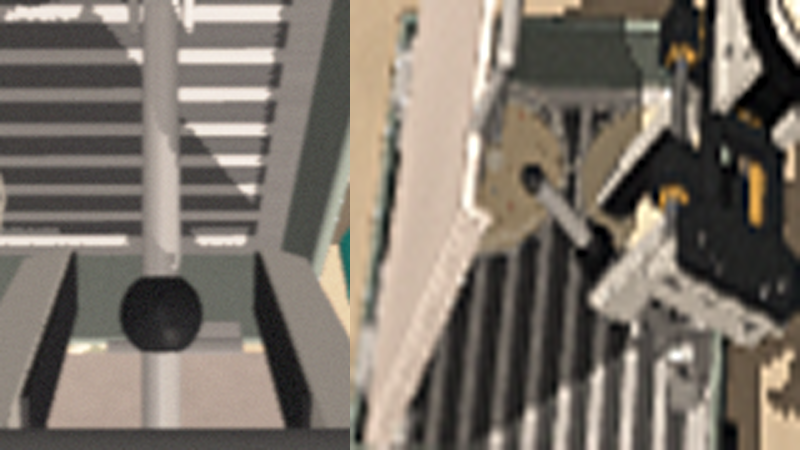

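The wrist crop shows the ball at (254.4,245.6), about 33 px across, so it lies near the fingertip plane. In the scene crop the tip is at (212.5,213.5).

```bash
python3 - <<'E'
from h import *
c=robot.get_calibration('wrist');s=robot.get_calibration('scene')
for a in(.95,1.0,1.055,1.115):
    X=D(-.07+.09*np.cos(a),.055,.076+.09*np.sin(a));z=(np.array(c['R'])@X+c['t'])[2];print(a,z,296.4*.022/z)
for uv in((209.3,214.3),(212.5,213.5)):
    q=yplane(s,*uv);print('tip',q,np.arctan2(q[2]-.076,q[0]+.07),np.hypot(q[2]-.076,q[0]+.07))
q=yplane(s,223.9,222.9);print('ball',q,np.arctan2(q[2]-.076,q[0]+.07),np.hypot(q[2]-.076,q[0]+.07))
w=cv2.imread('pics/w6.png').max(2);m=(w<60).astype(np.uint8)[225:270,230:280];n,l,st,cc=cv2.connectedComponentsWithStats(m);print(st,cc+[230,225])
E
```

```text
0.95 0.20091998410282833 32.45471090950682
1.0 0.1964469396171886 33.19369603164562
1.055 0.1915616068361569 34.0402239660542
1.115 0.18629083362005525 35.00333254882165
tip [0.0133 0.055  0.1939] 0.9557006041683664 0.14435823495734493
tip [0.0031 0.055  0.1985] 1.032781246031217 0.14265293547628105
ball [-0.0276  0.055   0.1499] 1.049903235143762 0.08519958920088759
[[   0    0   50   45 1483]
 [   8    6   33   29  767]] [[254.90559676 248.26972353]
 [253.71577575 244.54498044]]
```

Call:
move_arm:
  motion: [0,0,0,-0.05,-0.01,0.05,0.5,0,0,0,-0.05,-0.01,0.07,0.5,0,0,0,0,0,0.07,0.5,0,0,0,0,0,0,0.5,0,0,0,0,0,0,0,0,0,0,0,0,0,0,0,0,0,0,0,0,0,0,0,0,0,0,0,0,0,0,0,0,0,0,0,0,0,0,0,0,0,0]

```text
time: 18.82
tool_pos: [0.532, 0.389, 0.1392]
ee_rot: [3.136, 0.613, -2.644]
wrist_force: [-1.0, 3.5, -0.7]
width: 0.0204
finger_force: 30.0
```

```bash
cat > tip.py <<'E'
from h import *
p,R=cur();o=robot.get_obs();g=p+R@OFF;d=dr(g)-[-.07,.055,.076];print(dr(g),'F',o['wrist_force'],o['width'],'ang',np.arctan2(d[2],d[0]).round(3),np.hypot(d[2],d[0]).round(4),o['time'])
s=robot.get_calibration('scene');im=snap('scene','sp_%d.png'%(o['time']*100)).max(2)
sub=im[207:217,206:221];print(sub)
m=(sub<85).astype(np.uint8);n,l,st,cc=cv2.connectedComponentsWithStats(m)
for i in range(1,n):
    if st[i][4]>3:
        u,v=cc[i]+[206,207];q=yplane(s,u,v);print(st[i],u.round(1),v.round(1),q,np.arctan2(q[2]-.076,q[0]+.07).round(3),np.hypot(q[2]-.076,q[0]+.07).round(4))
E
python3 tip.py
```

```text
[-0.0229  0.0555  0.1546] F [-0.95906707  3.49489773 -0.65926792] 0.020426036896083077 ang 1.031 0.0916 18.8167
[[ 97 141 145 144 144 143 143 145 150 131 138 147  53  30  48]
 [117 143 143 143 142 144 144 144 147 147 134 105  75  36  51]
 [117 137 143 143 143 144 141 133 138 148 147 127 104  40  71]
 [155 147 144 144 144 146 147 148 128 142 145 123 105  32  76]
 [151 146 142 143 141 138 141 140 150 149 133  91 104  50 135]
 [149 147 132 147 107  33  21  33 130 148 151 124 133 101 120]
 [142 144 144 151  96  39  42  33  68 136 150 133 103  24 114]
 [142 144 144 151 110  42  70  64 115 115 137 158 106  30 130]
 [140 143 145 147 153  90  52  90 160 149 119  95  55  23 121]
 [145 145 142 145 148 151 140 141 155 163 155 136  62  35 174]]
[12  0  3  5 11] 219.2 208.5 [-0.0191  0.055   0.2244] 1.24 0.1569
[ 5  5  4  4 11] 212.2 213.2 [0.004  0.055  0.2001] 1.033 0.1445
[12  6  2  4  6] 218.7 214.8 [-0.0149  0.055   0.1923] 1.128 0.1287
```

Call:
move_arm:
  motion: [0,0,0,0.01,0,-0.02,0,0,0,0,0.01,0,-0.02,0,0,0,0,0.01,0,-0.02,0,0,0,0,0.01,0,-0.02,0,0,0,0,0,0,0,0]

```text
time: 19.28
tool_pos: [0.5249, 0.3851, 0.1435]
ee_rot: [3.136, 0.613, -2.643]
wrist_force: [-2.4, 4.5, -1.0]
width: 0.0202
finger_force: 30.0
```

```bash
python3 tip.py
```

```text
[-0.031   0.0555  0.1588] F [-2.42833059  4.48643857 -0.96343234] 0.02019887474289114 ang 1.131 0.0915 19.2833
[[ 96 140 146 144 144 141 143 149 150 132 140 145  56  34  45]
 [120 141 144 143 145 144 145 141 146 149 135 107  77  32  52]
 [117 139 143 141 144 143 145 134 141 146 148 124 104  39  69]
 [153 147 144 143 143 141 143 145 124 137 115  84  98  37  79]
 [152 147 142 143 144 141 145 148 111  45  75  67  53  42 140]
 [149 143 130 137 145 143 145 150  88  82  92  72  67  96 118]
 [144 143 143 143 144 140 147 147 101  79  75  58 112  75 108]
 [142 146 143 144 144 144 142 144 151 125 104  91 154 144  95]
 [137 143 143 141 141 142 142 142 147 150 135 131 154 154 138]
 [142 145 140 144 144 143 144 143 147 150 114  84 128 155 153]]
[ 9  0  6  7 23] 217.9 210.3 [-0.0145  0.055   0.2156] 1.192 0.1502
```

Call:
move_arm:
  motion: [0,0,0,0,0,0,0.5,0,0,0,0,0,0,0.5,0,0,0,0,0,0,0.5,0,0,0,0,0,0,0.5,0,0,0,0,0,-0.2,0.5,0,0,0,0,0,-0.35,0.5,0,0,0,0,0,-0.35,0.5,0,0,0,0,0,-0.3,0.5,0,0,0,0,0,0,0.5]

```text
time: 20.08
tool_pos: [0.4664, 0.3511, 0.2506]
ee_rot: [3.138, 0.626, -2.643]
wrist_force: [-0.0, -0.5, 1.1]
width: 0.0473
finger_force: 0.0
```

```bash
python3 tip.py | head -12; python3 - <<'E'
from h import *
p,R=cur();print(p,dr(p))
c=robot.get_calibration('wrist');w=snap('wrist','w7.png')
legs([((.45,.333,.37),Rt(YAW),16,.8),((.548,.386,.375),Rt(YAW),4,.8)])
s=robot.get_calibration('scene');i=cv2.imread(sorted(__import__('glob').glob('pics/sp_*.png'))[-1])
cv2.imwrite('pics/m7.png',cv2.resize(i[140:260,170:290],(600,600),interpolation=2))
for th in(1.05,1.1,1.15): print(th,[proj(s,D(.1-.238*np.cos(th),y,.1+.238*np.sin(th))).round(1).tolist() for y in(.085,-.085)])
E
```

```text
[-0.0989  0.0537  0.2658] F [-0.03448582 -0.51950805  1.11784573] 0.04731505828258985 ang 1.722 0.192 20.0833
[[ 95 142 147 145 144 147 146 147 149 134 137 146  57  32  46]
 [120 144 144 142 143 141 145 140 145 148 134 106  74  35  51]
 [118 141 146 145 142 145 145 133 141 150 153 122 107  38  73]
 [155 147 144 143 144 143 144 147 126 137 112  83 106  36  76]
 [155 147 139 141 144 140 142 151 113  44  75  62  92  47 137]
 [149 144 128 141 143 146 143 151  89  85  96  67  63  94 117]
 [142 145 142 145 143 145 145 146 106  80  71  57 111  70 105]
 [142 142 140 143 142 142 143 144 152 129  76  88 157 143  96]
 [137 143 146 141 143 142 141 144 150 151 142 140 157 154 134]
 [145 144 144 143 144 144 143 144 145 152 111  86 129 154 154]]
[ 9  0  6  8 22] 217.9 210.3 [-0.0146  0.055   0.2153] 1.192 0.1499
[0.46632842 0.35102986 0.24697629] [-0.0879  0.0537  0.247 ]
[0.04, 0.04, 0.12, -0.03, 0, -0.07, 0.8, 0.04, 0.04, 0.12, -0.03, 0, -0.07, 0.8, 0.04, 0.04, 0.12, -0.03, 0, -0.07, 0.8, 0.04, 0.04, 0.12, -0.03, 0, -0.08, 0.8, 0.04, 0.04, 0.12, -0.03, 0, -0.08, 0.8, 0.04, 0.04, 0.12, -0.02, 0, -0.08, 0.8, 0.04, 0.04, 0.12, -0.02, 0, -0.08, 0.8, 0.04, 0.04, 0.12, -0.02, -0.01, -0.08, 0.8, 0.04, 0.04, 0.12, -0.02, -0.01, -0.08, 0.8, 0.04, 0.04, 0.12, -0.02, -0.01, -0.08, 0.8, 0.03, 0.04, 0.12, -0.02, -0.01, -0.08, 0.8, 0.04, 0.04, 0.12, -0.01, 0, -0.08, 0.8]
[0.03, 0.04, 0.12, -0.01, -0.01, -0.08, 0.8, 0.04, 0.04, 0.12, -0.01, -0.01, -0.08, 0.8, 0.03, 0.03, 0.12, -0.01, -0.01, -0.07, 0.8, 0.04, 0.04, 0.13, -0.01, -0.01, -0.08, 0.8, 0, 0, 0, 0, 0.28, -0.01, 0.8, 0, 0, 0, 0, 0.28, -0.01, 0.8, 0, 0, 0, 0, 0.28, -0.02, 0.8, 0, 0, 0, 0, 0.28, -0.01, 0.8]
1.05 [[215.5, 199.5], [221.1, 154.8]]
1.1 [[211.5, 198.2], [217.5, 153.4]]
1.15 [[207.3, 196.9], [213.7, 152.1]]
```

View pics/m7.png

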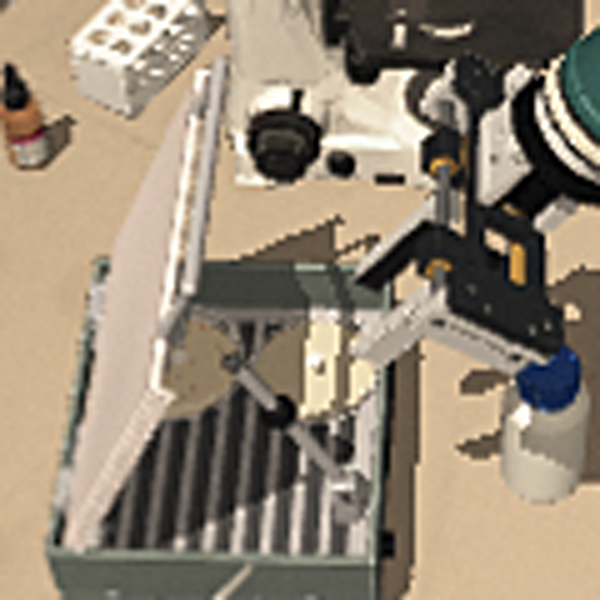

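The ball is at scene (225.6,222) and the tip at (216.6,211.6), so the prop is at about 1.14 rad, inside the funnel's range. The hood is still at about 1.15. Next is back to the bar.

Call:
move_arm:
  motion: [0.04,0.04,0.12,-0.03,0,-0.07,0.8,0.04,0.04,0.12,-0.03,0,-0.07,0.8,0.04,0.04,0.12,-0.03,0,-0.07,0.8,0.04,0.04,0.12,-0.03,0,-0.08,0.8,0.04,0.04,0.12,-0.03,0,-0.08,0.8,0.04,0.04,0.12,-0.02,0,-0.08,0.8,0.04,0.04,0.12,-0.02,0,-0.08,0.8,0.04,0.04,0.12,-0.02,-0.01,-0.08,0.8,0.04,0.04,0.12,-0.02,-0.01,-0.08,0.8,0.04,0.04,0.12,-0.02,-0.01,-0.08,0.8,0.03,0.04,0.12,-0.02,-0.01,-0.08,0.8,0.04,0.04,0.12,-0.01,0,-0.08,0.8]

```text
time: 21.18
tool_pos: [0.4534, 0.3376, 0.3344]
ee_rot: [3.067, 0.13, 2.446]
wrist_force: [0.7, -0.3, -0.3]
width: 0.0752
finger_force: 0.0
```

Call:
move_arm:
  motion: [0.03,0.04,0.12,-0.01,-0.01,-0.08,0.8,0.04,0.04,0.12,-0.01,-0.01,-0.08,0.8,0.03,0.03,0.12,-0.01,-0.01,-0.07,0.8,0.04,0.04,0.13,-0.01,-0.01,-0.08,0.8,0,0,0,0,0,0,0.8]

```text
time: 21.6
tool_pos: [0.4521, 0.3322, 0.3658]
ee_rot: [-3.131, -0.001, 2.065]
wrist_force: [0.2, -0.1, 0.2]
width: 0.0751
finger_force: 0.0
```

```bash
python3 - <<'E'
from h import *
p,R=cur();print(p,R.round(3),robot.get_obs()['joint_positions'][5])
q=np.array((.549,.3863,.304));legs([(q+[0,0,.075],Rt(YAW),4,.7),(q,Rt(YAW),4,.7)])
E
```

```text
[0.45214397 0.33221576 0.36583864] [[-0.474  0.88  -0.01 ]
 [ 0.88   0.474 -0.004]
 [ 0.001 -0.01  -1.   ]] 0.03805148104752061
[0, 0, 0, 0, 0.28, -0.04, 0.7, 0, 0, 0, 0.01, 0.28, -0.03, 0.7, -0.01, 0, 0, 0, 0.27, -0.04, 0.7, 0, 0, -0.01, 0.01, 0.28, -0.03, 0.7, 0, 0, 0, 0, 0, 0.19, 0.7, 0, 0, 0, 0, 0, 0.19, 0.7, 0, 0, 0, 0, 0, 0.18, 0.7, 0, 0, 0, 0, 0, 0.19, 0.7]
```

Call:
move_arm:
  motion: [0,0,0,0,0.28,-0.04,0.7,0,0,0,0.01,0.28,-0.03,0.7,0,0,0,0,0.27,-0.04,0.7,0,0,0,0.01,0.28,-0.03,0.7,0,0,0,0,0,0.19,0.7,0,0,0,0,0,0.19,0.7,0,0,0,0,0,0.18,0.7,0,0,0,0,0,0.19,0.7,0,0,0,0,0,0,0.7]

```text
time: 22.35
tool_pos: [0.5448, 0.3867, 0.298]
ee_rot: [-3.122, -0.0, 2.072]
wrist_force: [-0.1, -0.5, -1.2]
width: 0.0659
finger_force: 0.0
```

Call:
move_arm:
  motion: [0,0,0,0,0,0,0,0,0,0,0,0,0,0,0,0,0,0,0,0,0,0,0,0,0,0,0,0,0,0,0,0,0,0,0,0,0,0,0,0,0,0,0,0,0,0,0,0,0,0,0,0,0,0,0,0,0,0,0,0,0,0,0]

```text
time: 23.1
tool_pos: [0.5462, 0.3875, 0.3064]
ee_rot: [-3.136, -0.001, 2.069]
wrist_force: [0.2, -0.2, 0.7]
width: 0.0089
finger_force: 24.2
```

```bash
python3 - <<'E'
from h import *
barstate();p,R=cur();R0=R
# descend relative arc 1.15->0.93
L=[];th0=1.15
for th in np.linspace(th0,.93,7)[1:]:
    L.append((p+EX*.238*(np.cos(th0)-np.cos(th))+EZ*.238*(np.sin(th)-np.sin(th0)),R,2,0))
legs(L)
E
```

```text
[0.5462 0.3875 0.3064] hood 1.152 r 0.2465 y 0.0474 F dryer [0.1, -0.3, 0.7] w 0.008941080367234499 t 23.1
[0, 0, 0, 0, -0.04, 0.02, 0, 0, 0, 0, 0, -0.04, 0.02, 0, 0, 0, 0, 0, -0.04, 0.02, 0, 0, 0, 0, 0, -0.04, 0.02, 0, 0, 0, 0, 0, -0.04, 0.02, 0, 0, 0, 0, 0, -0.03, 0.02, 0, 0, 0, 0, 0, -0.04, 0.02, 0, 0, 0, 0, 0, -0.04, 0.03, 0, 0, 0, 0, 0, -0.03, 0.02, 0, 0, 0, 0, 0, -0.04, 0.03, 0, 0, 0, 0, 0, -0.03, 0.02, 0, 0, 0, 0, 0, -0.04, 0.03, 0.0]
```

Call:
move_arm:
  motion: [0,0,0,0,-0.04,0.02,0,0,0,0,0,-0.04,0.02,0,0,0,0,0,-0.04,0.02,0,0,0,0,0,-0.04,0.02,0,0,0,0,0,-0.04,0.02,0,0,0,0,0,-0.03,0.02,0,0,0,0,0,-0.04,0.02,0,0,0,0,0,-0.04,0.03,0,0,0,0,0,-0.03,0.02,0,0,0,0,0,-0.04,0.03,0,0,0,0,0,-0.03,0.02,0,0,0,0,0,-0.04,0.03,0]

```text
time: 24.1
tool_pos: [0.5062, 0.3656, 0.2796]
ee_rot: [-3.136, -0.001, 2.069]
wrist_force: [2.3, 0.4, -2.3]
width: 0.0089
finger_force: 30.0
```

```bash
python3 - <<'E'
from h import *
barstate();s=robot.get_calibration('scene');im=snap('scene','s8.png').max(2)
for th in(.87,.92,.97): print(th,[proj(s,D(.1-.238*np.cos(th),y,.1+.238*np.sin(th))).round(1).tolist() for y in(.085,-.085)])
a=1.115;print(proj(s,D(-.07+.146*np.cos(a),.055,.076+.146*np.sin(a))),proj(s,D(-.07+.09*np.cos(a),.055,.076+.09*np.sin(a))))
print(im[216:230,216:236])
E
```

```text
[0.5062 0.3656 0.2796] hood 0.937 r 0.2462 y 0.0474 F dryer [2.2, -0.8, -2.3] w 0.00894089283117653 t 24.1
0.87 [[228.9, 205.2], [233.1, 160.6]]
0.92 [[225.3, 203.5], [229.9, 158.9]]
0.97 [[221.7, 201.9], [226.6, 157.2]]
[215.1899773 211.8831367] [224.62239547 221.64866721]
[[255 148  87 104 105  92  93 128 139 133 136 135 132 135 135 135 134 136
  136 136]
 [255 111  32  87 105 106  91  88 131 140 142 139 136 135 134 134 133 135
  136 135]
 [255 100  20  51  98 107 105  91 112 132 131 137 142 137 135 134 136 137
  135 132]
 [255 107  19  65  97 100 108 104  99  24   0  44 129 142 135 137 134 134
  131 135]
 [255  86  22  88 116  74  98 113 116  56   8   1  44 141 135 135 133 133
  133 135]
 [242  73  19  87 120  57  41 101 112  44  11   6   2 136 143 138 134 136
  136 136]
 [213  62   8  85 115  61   9  18   8  13  13  14   0 108 145 145 146 137
  137 145]
 [250 164 152 111 117  51  15  10  14  11  14   8   8 128 129 137 136 129
  106 125]
 [209 253 255 161 110  51  24   9  10   9   9  13  53 101 126 142 118  87
   87 106]
 [223 218 144 107  96  43  42  30  36  44  16  53 109 141 111 106  34  29
   28  67]
 [212 127  44 101  98  49  39  37  94 125  67  76 104 105 136  95  38  32
   32  91]
 [ 88  16  40 108  95  47  40  35  96 115  62  33  69 107 110 146  79  38
   29  90]
 [ 22  29  72 114  77  40  39  31 106 118  47  35  32  92 139 161 149  79
   32  86]
 [ 34  33  89 115  63  44  41  37 110 119  48  36  32  49  92 157 162 144
   71  85]]
```

Call:
move_arm:
  motion: [0,0,0,0,-0.02,0.01,0,0,0,0,0,-0.02,0.02,0,0,0,0,0,-0.02,0.01,0,0,0,0,0,-0.02,0.02,0,0,0,0,0,0,0,0]

```text
time: 24.57
tool_pos: [0.4991, 0.3618, 0.2734]
ee_rot: [-3.135, -0.001, 2.069]
wrist_force: [3.8, 0.2, -4.9]
width: 0.0087
finger_force: 30.0
```

```bash
cat > chk.py <<'E'
from h import *
barstate();im=snap('scene').max(2);s=robot.get_calibration('scene')
m=(im[214:230,216:236]<30).astype(np.uint8);n,l,st,cc=cv2.connectedComponentsWithStats(m);print([(st[i].tolist(),(cc[i]+[216,214]).round(1).tolist()) for i in range(1,n) if st[i][4]>8])
E
python3 chk.py
```

```text
[0.4991 0.3618 0.2734] hood 0.8954 r 0.2462 y 0.0474 F dryer [3.4, -1.6, -4.9] w 0.008722208499862315 t 24.5667
[([6, 5, 7, 7, 29], [225.2, 222.4])]
```

Call:
move_arm:
  motion: [0,0,0,0,-0.02,0.01,0,0,0,0,0,-0.02,0.02,0,0,0,0,0,0,0,0]

```text
time: 24.87
tool_pos: [0.4985, 0.3614, 0.2727]
ee_rot: [3.138, -0.001, 2.069]
wrist_force: [9.7, 3.8, -0.9]
width: 0.009
finger_force: 30.0
```

```bash
python3 chk.py
```

```text
[0.4985 0.3614 0.2727] hood 0.8911 r 0.2463 y 0.0474 F dryer [10.3, -1.3, -0.9] w 0.009009177641788518 t 24.8667
[([6, 5, 7, 7, 29], [225.2, 222.4])]
```

Call:
move_arm:
  motion: [0,0,0,0,0,0,0.15,0,0,0,0,0,0,0.3,0,0,0,0,0,0,0.5,0,0,0,0,0,0,0.6,0,0,0,0,0,0,0.6,0,0,0,0,0,0,0.6]

```text
time: 25.42
tool_pos: [0.4951, 0.36, 0.2706]
ee_rot: [-3.134, -0.001, 2.07]
wrist_force: [0.3, 0.6, -0.6]
width: 0.0441
finger_force: 0.0
```

```bash
cat > chk2.py <<'E'
from h import *
o=robot.get_obs();print(o['time'],o['wrist_force'],o['width'])
s=robot.get_calibration('scene');im=snap('scene','f_%d.png'%(o['time']*100)).max(2).astype(int)
for th in(.84,.87,.90): print(th,[proj(s,D(.1-.238*np.cos(th),y,.1+.238*np.sin(th))).round(1).tolist() for y in(.075,.04,-.075)])
for v in(163,190,203): print(v,210+0,im[v,210:245].tolist())
m=(im[214:230,216:236]<30).astype(np.uint8);n,l,st,cc=cv2.connectedComponentsWithStats(m);print([(st[i].tolist(),(cc[i]+[216,214]).round(1).tolist()) for i in range(1,n) if st[i][4]>8])
E
python3 chk2.py
```

```text
25.4167 [ 0.30803848  0.63637636 -0.63855302] 0.044075125351000034
0.84 [[231.2, 203.4], [232.0, 193.6], [234.7, 164.1]]
0.87 [[229.1, 202.3], [230.1, 192.5], [232.9, 163.0]]
0.9 [[227.1, 201.3], [228.0, 191.5], [231.0, 162.0]]
163 210 [67, 87, 110, 51, 21, 44, 45, 59, 180, 119, 62, 158, 168, 169, 170, 172, 187, 190, 188, 186, 186, 179, 179, 180, 178, 178, 179, 178, 174, 176, 180, 171, 137, 124, 79]
190 210 [240, 240, 240, 240, 238, 238, 241, 251, 164, 179, 133, 193, 91, 0, 162, 224, 226, 215, 230, 132, 99, 99, 81, 97, 100, 101, 104, 106, 105, 82, 181, 179, 183, 119, 100]
203 210 [239, 241, 241, 240, 239, 240, 241, 240, 240, 239, 255, 159, 106, 106, 116, 113, 105, 104, 211, 220, 195, 86, 121, 123, 122, 125, 111, 106, 108, 125, 126, 114, 110, 114, 113]
[([6, 5, 7, 7, 28], [225.3, 222.3])]
```

Call:
move_arm:
  motion: [0,0,0,0,0,-0.1,0.6,0,0,0,0,0,-0.2,0.6,0,0,0,0,0,-0.3,0.6,0,0,0,0,0,-0.3,0.6,0,0,0,0,-0.2,-0.1,0.6,0,0,0,0,-0.3,0,0.6,0,0,0,0,-0.3,0,0.6,0,0,0,0,0,0,0.6,0,0,0,0,0,0,0.6,0,0,0,0,0,0,0.6,0,0,0,0,0,0,0.6,0,0,0,0,0,0,0.6]

```text
time: 26.47
tool_pos: [0.4269, 0.3224, 0.3707]
ee_rot: [-3.134, -0.001, 2.069]
wrist_force: [-0.3, -0.1, 0.1]
width: 0.0563
finger_force: 0.0
```

Call:
move_arm:
  motion: [0,0,0,0,0,0,0.6,0,0,0,0,0,0,0.6,0,0,0,0,0,0,0.6,0,0,0,0,0,0,0.6,0,0,0,0,0,0,0.6,0,0,0,0,0,0,0.6,0,0,0,0,0,0,0.6,0,0,0,0,0,0,0.6,0,0,0,0,0,0,0.6,0,0,0,0,0,0,0.6,0,0,0,0,0,0,0.6,0,0,0,0,0,0,0.6]

```text
time: 27.47
tool_pos: [0.4261, 0.322, 0.3713]
ee_rot: [-3.135, -0.001, 2.069]
wrist_force: [0.2, -0.9, 0.6]
width: 0.0563
finger_force: 0.0
```

```bash
python3 chk2.py; python3 - <<'E'
from h import *
import glob
a=cv2.imread('pics/s3.png').astype(int);b=cv2.imread(sorted(glob.glob('pics/f_*.png'))[-1]).astype(int)
s=robot.get_calibration('scene')
d=np.abs(a-b).max(2)
for n,X in dict(bottle=(.4,.245,.06),wash=(.437,.543,.1),jar=(.371,.06,.04),dishR=D(.03,-.06,.05),dishF=D(-.06,-.06,.05)).items():
    u,v=proj(s,X).astype(int);print(n,u,v,'meandiff',d[v-8:v+9,u-6:u+7].mean().round(1))
E
```

```text
27.4667 [ 0.16943407 -0.90532201  0.63914642] 0.05631877461226494
0.84 [[231.2, 203.4], [232.0, 193.6], [234.7, 164.1]]
0.87 [[229.1, 202.3], [230.1, 192.5], [232.9, 163.0]]
0.9 [[227.1, 201.3], [228.0, 191.5], [231.0, 162.0]]
163 210 [204, 204, 204, 207, 202, 177, 209, 215, 213, 147, 103, 220, 242, 238, 252, 247, 190, 41, 44, 199, 213, 127, 203, 214, 163, 133, 204, 188, 174, 223, 239, 242, 245, 255, 133]
190 210 [238, 239, 239, 238, 238, 236, 236, 237, 237, 236, 234, 253, 236, 215, 217, 214, 220, 213, 215, 183, 210, 199, 102, 88, 98, 101, 101, 101, 104, 103, 103, 102, 104, 102, 102]
203 210 [237, 239, 238, 239, 238, 239, 240, 238, 239, 236, 255, 159, 102, 105, 115, 112, 104, 103, 208, 215, 190, 86, 119, 121, 122, 119, 110, 105, 108, 125, 123, 108, 91, 226, 223]
[([6, 5, 7, 7, 29], [225.2, 222.4])]
bottle 277 223 meandiff 2.5
wash 218 283 meandiff 2.5
jar 308 193 meandiff 10.2
dishR 212 211 meandiff 116.2
dishF 237 211 meandiff 72.0
```

```bash
python3 -c "
from bench import robot;print(robot.close_job())"
```

```text
the job is handed in; nothing more can be done
None
```

I handed the job in at about 27.5 s: the jar stands upright on the bare worktop, the hood was lifted to its stop and now rests on the prop at about 0.87 rad, and it held still for 2 s after release; the bottles are unmoved, but the dishes were hidden by the hood in the last picture, so I couldn't recheck them.

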